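# Set out, face and line up the tins in front of the shelf reader

## Robot

A 6-joint arm with a two-finger parallel gripper is mounted at the origin on the work surface. World frame = base frame: x ahead of the robot, y to its left, z up, the work surface at z = 0. Lengths are in m, angles in rad, forces in N, time in s.
With the tool pointing down it reaches from about 0.4 to 0.825 m from the base axis. Payload 7 kg.
Tool frame: the origin (TCP) lies midway between the tips of the shut fingers; the grasp point (between the pads) lies 19 mm behind it; y points along the fingers, z is the direction in which the jaws open and shut, and the axes are right-handed (so a half turn about y gives the same grasp; the last joint's range is limited). The gripper opens to 88 mm and grips with 3 to 60 N. Pads are 19 mm wide; open, the fingers measure 130 mm over their backs; the gripper's body (78 mm by 193 mm) begins 47 mm behind the grasp point.
Start: joints at [1.575, 0.359, 0.012, 0, -1.224, -0.288], TCP at [0.189, 0.648, 0.227] pointing down, gripper open.
Joint ranges: [-3.07, 3.07], [-1.43, 2.12], [-1.02, 1.25], [-3.03, 1.67], [-3.05, -0], [-3.03, 3.03]. Speed limits (rad/s): [2.39, 2.39, 3.01, 3.14, 3.14, 3.14].

## Interface

Orientations are given as [roll, pitch, yaw] about the fixed x, y, z axes, in that order (R = Rz(yaw) Ry(pitch) Rx(roll)).
In Python, from station import arm gives the robot as it stands.
- The arm moves only by the tool move_arm, never from a script. Its argument "deltas" is a list of rows, each an object with "dp": the shift along the tool's x, y, z in mm, a list of three; "rotation": the turn, a rotation vector about the tool's x, y, z in degrees, a list of three. A call has 1 to 5 rows; each row shifts and turns the pose as measured when the row begins, along the tool's axes as they then stand; what a row does not reach is not made up. A row lasts 1/12 s, in which the tool goes at most 41.7 mm and 7.16 degrees, less where a joint would pass 70% of its speed; a pose out of reach is approached as far as the arm can. A call is refused whole if a number of a shift passes 41.7 or a number of a turn 7.16, either way. A call with a gripper value outside its range is refused whole. "jaw" is the closure in counts, from 0 (fully open) to 255 (shut), set as the call begins (left out, the last holds). The fingers move at their own pace and stop on an object; "squeeze" is the grip in N (left out, the last holds). Time passes only in rows, so rows that do not move let the fingers close. It gives the time, the measured TCP pose, the force and the opening at its end, in the units of the state.
- arm.get_state(): the state, without advancing time (a new reading comes with each control period).
- arm.grab_frame(name): name is "side" or "top" or "wrist"; returns a dict with "pixels" (480x640x3 uint8, red, green, blue), "z_map" (480x640 float32, m along the optical axis (not along the pixel's ray), 0 where there is no reading), "fx", "fy", "cx", "cy" (pixels), "k1" (the pictures are not rectified: a ray, as slopes to the right and down, at radius r is drawn at 1 + k1 r^2 times it, then the intrinsics apply), "cam_to_world" (4x4, takes a point from camera to world coordinates); the wrist camera has in their place "mount" (4x4, takes a point from camera to tool coordinates, whose origin is the TCP and whose axes are the tool frame's). Camera axes: x right, y down, z forward; pixel columns grow to the right and rows downward; lengths in m; the calibration is good to about 2 mm. A picture is of the moment at which its call begins: read the wrist's pose just before it.
- arm.job_done(): hands the job in, once; it reports no verdict.
The state is a dict: "t": time; "q": joint angles; "qd": joint speeds; "joint_efforts": joint torques, N m; "eef_pos": TCP position; "ee_rot": TCP orientation; "force": force on the tool from outside, world axes, zero at the start; "moment": the same for the moment, N m; "width": finger opening in m.
Only numpy, scipy, OpenCV 4.12 (cv2) and the standard library are available. Lean on these libraries where they do the work, as an engineer would, in place of code of your own. Each camera call takes 0.05 s, during which the arm holds its last target.

## Task

Get the small tins ready for the shelf reader: stand any tins left in the wooden tray in the row before it, turn every tin so that its barcode label squarely faces the reader's window, and, holding the ruler by its handle, push the row with the ruler's straight edge until every tin's robot-side face stands over the black tape, the ruler's edge lying along the tape too. Then lay the ruler back flat on its mat, lengthwise, leaving all tins upright and in line and the other things on the counter where they are.

Things in the scene. Friction and masses are not known exactly. Their poses are not given: they have to be found in the camera images.
- reader: fixed long low grey block, 500 mm long (y), 55 deep (x), 66 high, glass window in its front face. Origin: on the counter under the middle of the window face; x points away from the robot into the block, square to the window. A black tape line, 8 mm wide, 500 long, is stuck on the counter along x = -123 mm of this frame; a tin standing with its robot-side face over it has its centre at x = -100 mm
- ruler_mat: fixed black rubber mat, 500 x 110 x 3 mm, the ruler's place; origin under its centre, x along its length. The ruler lies on it at the start
- tray: fixed shallow wooden tray, 200 x 110 mm, walls 12 mm high and 5 thick, floor 5 mm thick; origin under its centre, x along its length. Up to two tins stand in it at the start, 70 mm apart
- ruler: flat steel safety ruler, 460 mm long (its x axis), 75 mm wide (y), 5 mm thick, 0.3 kg, loose; origin at the centre of its underside. Its straight working edge is the long side at y = +37.5 mm; a raised handle bar stands nearer the other long side
- ruler_handle (a point): centre of the ruler's black handle bar, 120 mm long along the ruler's x, 16 mm thick along y, 30 mm high above the 5 mm blade; this point is at ruler y = -20.5 mm, 20 mm above the ruler's underside; axes as the ruler's. The working edge is 58 mm from it towards +y
- ruler_edge (a point): middle of the ruler's working edge, half-way up the 5 mm blade
- tin0_center (a point): small round metal tin, 46 mm diameter, 58 mm high, 0.16 kg, loose, standing upright; this point is its centre, half-way up; its x axis points out through the middle of its barcode label. On the label's side a paper seal strip 11 mm wide also runs from the middle of the lid over its rim. May be absent
- tin0_label (a point): middle of tin0's barcode label on its side, 23 mm from the tin's axis
- tin1_center (a point): as tin0; may be absent
- tin1_label (a point): middle of tin1's barcode label on its side, 23 mm from the tin's axis
- tin2_center (a point): as tin0; may be absent
- tin2_label (a point): middle of tin2's barcode label on its side, 23 mm from the tin's axis
- tin3_center (a point): as tin0; may be absent
- tin3_label (a point): middle of tin3's barcode label on its side, 23 mm from the tin's axis
- tin4_center (a point): as tin0; may be absent
- tin4_label (a point): middle of tin4's barcode label on its side, 23 mm from the tin's axis
- tin5_center (a point): as tin0; may be absent
- tin5_label (a point): middle of tin5's barcode label on its side, 23 mm from the tin's axis
- terminal: bystander, leave it where it is: card terminal, 170 x 85 x 60 mm, origin under its centre
- tumbler: bystander, leave it where it is: small white cup, 42 mm across, 55 mm high, origin under its centre
- stamp: bystander, leave it where it is: rubber stamp with a wooden handle, 36 x 22 mm, 57 mm high, origin under its centre

How it is judged:
By the outcome, as a careful person would: the job done as asked, in the order asked, and still so for the second after the job is handed in, with the robot touching nothing.
Of tin0, tin1, tin2, tin3, tin4, tin5 only 4 to 6 are there at a start; the rules pass over those that are not, and their reading is None.
At some moment in a run one of tin0, tin1, tin2, tin3, tin4, tin5 may be knocked a few centimetres aside while the robot is not near it.
It also fails if it takes over 210 s, if anything falls off the work surface, if the arm or the gripper's body presses on something with over 40 N, if the wrist force passes 120 N, or if a joint passes its speed limit or range.

## Working session

There is one attempt and no reset: what is moved stays moved. The work goes in short steps, Python scripts to look and compute and a tool call to move; the robot and the scene stay as the last step left them, time stands still between calls to the robot, and variables do not carry over. Pictures are saved under pics/ and viewed, and the job is handed in when it is done.

Besides the shell and the picture viewer there is one more tool, called after "Call:" as a command line: name --argument value ..., lists and objects as JSON in quotes. move_arm: Moves the arm, as the interface text tells. Its arguments: {"type":"object","properties":{"deltas":{"type":"array","items":{"type":"object","properties":{"dp":{"type":"array","items":{"type":"number"}},"rotation":{"type":"array","items":{"type":"number"}}}}},"jaw":{"type":"number"},"squeeze":{"type":"number"}},"required":["deltas"]}

```bash
ls; mkdir -p pics
python3 - <<'E'
from station import arm
import cv2,numpy as np
s=arm.get_state(); print(s)
for n in ["side","top","wrist"]:
    f=arm.grab_frame(n)
    cv2.imwrite(f"pics/{n}0.png",f["pixels"][:,:,::-1])
    print(n,{k:(v.tolist() if hasattr(v,'tolist') else v) for k,v in f.items() if k not in("pixels","z_map")})
E
```

```text
pics
{'t': 0.0, 'q': array([ 1.57510477e+00,  3.59350024e-01,  1.10670081e-02, -3.25914849e-04,
       -1.22409688e+00, -2.88079816e-01]), 'qd': array([-3.90358194e-04, -7.87557243e-05,  2.03329273e-04, -1.44877534e-03,
       -1.38433321e-03,  3.28429678e-04]), 'joint_efforts': array([-2.94898982e-04, -5.82719994e+01,  2.93051541e+01,  6.99695393e+00,
        6.97085430e-03, -1.56166111e-04]), 'eef_pos': array([0.18889604, 0.64752754, 0.22565444]), 'ee_rot': array([-1.56919096e+00,  1.56193430e-04,  2.85771042e+00]), 'force': array([ 0.20801596, -0.04854834,  0.2529917 ]), 'moment': array([-0.00396299, -0.03187493, -0.00493747]), 'width': 0.0876319310574971}
side {'fx': 448.9120672212627, 'fy': 448.9120672212627, 'cx': 321.63032488827525, 'cy': 237.81830321300555, 'k1': -0.04257615049718413, 'cam_to_world': [[0.7486728188801834, -0.5041062935294494, 0.43054135120102033, 0.009636805839492885], [-0.6629139421706268, -0.5749985181277565, 0.4795016260938879, -0.5509922479898006], [0.005840851461774959, -0.6444016984574796, -0.7646648517352664, 0.9485526284826846], [0.0, 0.0, 0.0, 1.0]]}
[... 178 characters left out ...]
0.9928617750529258, 0.11914910236436745, 0.36445354431871513], [-0.9994386314607819, -0.00928271664249317, -0.03219088559723269, 0.026814884748825516], [0.03306712717004994, -0.11890890130889437, -0.9923543914802972, 1.1888532597567938], [0.0, 0.0, 0.0, 1.0]]}
wrist {'fx': 343.8486870726582, 'fy': 343.8486870726582, 'cx': 309.95211404062985, 'cy': 240.89296718611465, 'k1': -0.06489611282023389, 'mount': [[0.0010043781947000289, 0.957339900295653, 0.28896246560124533, -0.07689977528689984], [0.0006774210078022038, -0.28896319641023205, 0.9573399668984678, -0.15790559288765493], [0.9999992661623406, -0.0007657821430029325, -0.0009387504936127359, -0.0003886764178551161], [0.0, 0.0, 0.0, 1.0]]}
```

View pics/top0.png

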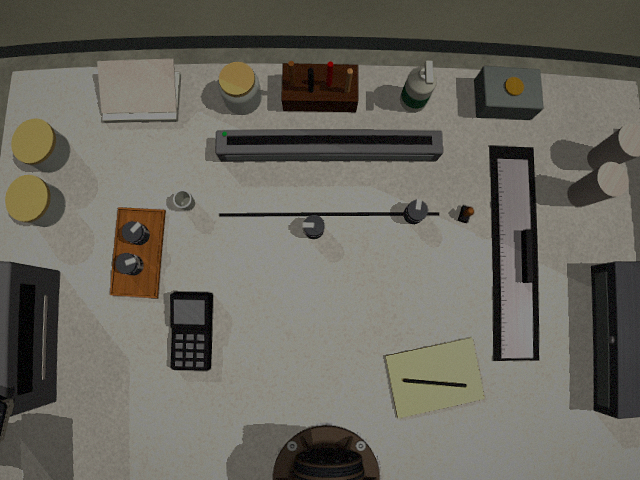

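View pics/side0.png

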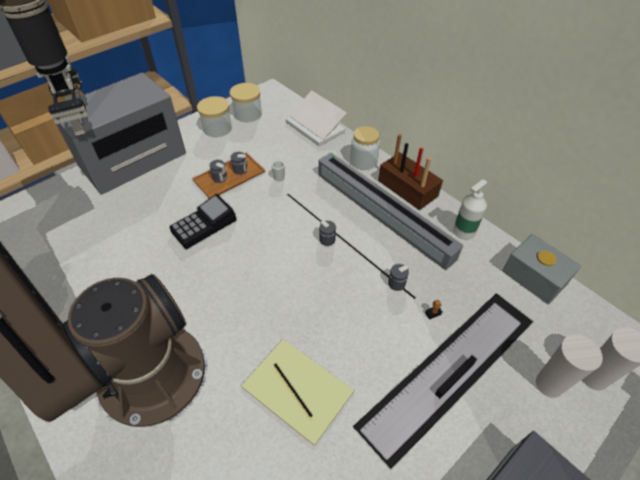

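View pics/wrist0.png

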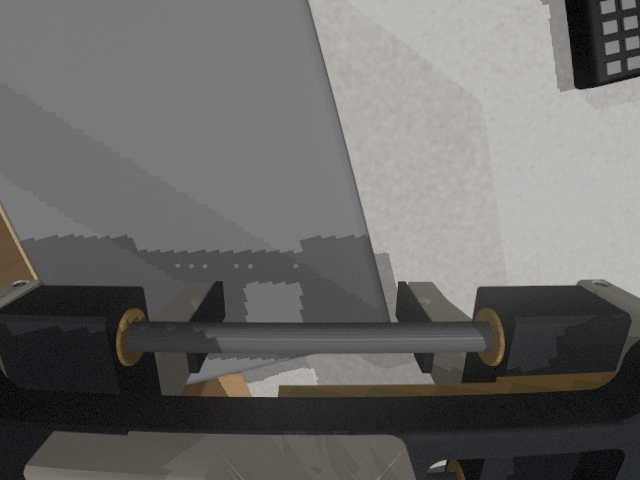

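```bash
cat > h.py <<'E'
from station import arm
import cv2,numpy as np
from scipy.spatial.transform import Rotation as R
def K(f): return np.array([[f["fx"],0,f["cx"]],[0,f["fy"],f["cy"]],[0,0,1.]])
def D(f): return np.array([f["k1"],0,0,0,0.])
def tcp():
    s=arm.get_state(); T=np.eye(4); T[:3,:3]=R.from_euler('xyz',s["ee_rot"]).as_matrix(); T[:3,3]=s["eef_pos"]; return T,s
def grab(n):
    T,s=tcp(); f=arm.grab_frame(n)
    f["T"]=f["cam_to_world"] if "cam_to_world" in f else T@f["mount"]
    f["T"]=np.array(f["T"]); f["bgr"]=f["pixels"][:,:,::-1].copy(); return f
def slopes(f,uv):
    # drawn = (1+k1 r^2) * ray, r of the true ray: fixed-point via cv2
    return cv2.undistortPointsIter(np.array(uv,float).reshape(-1,1,2),K(f),D(f),None,None,(3,100,1e-10)).reshape(-1,2)
def plane(f,uv,z):
    d=slopes(f,uv); d=np.c_[d,np.ones(len(d))]@f["T"][:3,:3].T; o=f["T"][:3,3]
    return o+d*((z-o[2])/d[:,2])[:,None]
def proj(f,P):
    Ti=np.linalg.inv(f["T"]); P=np.array(P,float).reshape(-1,3)
    return cv2.projectPoints(P,cv2.Rodrigues(Ti[:3,:3])[0],Ti[:3,3],K(f),D(f))[0].reshape(-1,2)
def depthpts(f):
    v,u=np.mgrid[0:480,0:640]; uv=np.c_[u.ravel(),v.ravel()]
    d=slopes(f,uv); z=f["z_map"].ravel()
    P=np.c_[d*z[:,None],z]@f["T"][:3,:3].T+f["T"][:3,3]; P[z==0]=np.nan
    return P.reshape(480,640,3)
def zoom(f,u0,v0,u1,v1,name,s=None):
    s=s or min(800/(u1-u0),600/(v1-v0))
    cv2.imwrite("pics/"+name,cv2.resize(f["bgr"][v0:v1,u0:u1],None,fx=s,fy=s,interpolation=cv2.INTER_CUBIC))
E
python3 - <<'E'
from h import *
f=grab("top"); P=depthpts(f)
g=cv2.cvtColor(f["bgr"],cv2.COLOR_BGR2GRAY)
# tape
m=np.zeros_like(g); m[205:222,215:445]=(g[205:222,215:445]<50)
v,u=np.nonzero(m); 
cols=[(c,np.mean(v[u==c])) for c in range(222,436) if (u==c).any() and np.ptp(v[u==c])<5]
W=plane(f,cols,0.0); a=np.polyfit(W[:,1],W[:,0],1); print("tape x = ",a, "res",np.std(W[:,0]-np.polyval(a,W[:,1])),W[[0,-1]])
vv,uu=np.nonzero(m);print(uu.min(),uu.max(), plane(f,[(uu.min(),214),(uu.max(),213)],0))
# heights in key places
zz=P[:,:,2]
for (r,c) in [(300,300),(214,250),(145,330),(155,330),(232,134),(263,127),(226,313),(211,416),(250,505),(255,527)]:
    print((c,r),P[r,c].round(4))
# tin tops: depth points with z in .05-.064
mk=((np.abs(zz-0.058)<.006)|(np.abs(zz-.063)<.006)).astype(np.uint8)
n,l,st,ce=cv2.connectedComponentsWithStats(mk)
for i in range(1,n):
    if st[i,4]>60: print(st[i],np.nanmedian(P[l==i],0).round(4))
zoom(f,100,120,260,300,"t_a.png",3.3); zoom(f,200,120,480,260,"t_b.png",2.8); zoom(f,440,130,560,370,"t_c.png",2.5)
E
```

```text
tape x =  [-0.00922347  0.58050523] res 0.0031100104189005235 [[ 0.57745264  0.23613224  0.        ]
 [ 0.58521006 -0.24711864  0.        ]]
219 438 [[ 0.57854859  0.24298947  0.        ]
 [ 0.58647934 -0.25413448  0.        ]]
(300, 300) [ 0.3874  0.0579 -0.001 ]
(250, 214) [ 0.5796  0.1731 -0.003 ]
(330, 145) [ 0.722  -0.0046  0.064 ]
(330, 155) [ 0.7045 -0.0052  0.0469]
(134, 232) [0.5274 0.4166 0.0602]
(127, 263) [0.4598 0.4269 0.0656]
(313, 226) [0.5441 0.0305 0.0565]
(416, 211) [ 0.5795 -0.1921  0.0571]
(505, 250) [ 0.5018 -0.4074  0.0081]
(527, 255) [ 0.4875 -0.4477  0.0385]
[333  64  14  22  89] [ 0.8919 -0.0259  0.068 ]
[  98   67   77   22 1176] [0.884  0.4351 0.0604]
[282  68   9  20  64] [0.8731 0.0966 0.068 ]
[479  68  63  46 262] [ 0.819  -0.3807  0.0606]
[281  86  77  20 431] [0.8236 0.0292 0.0663]
[223  88  37  20 110] [0.8193 0.1841 0.0605]
[403  88  26  17  79] [ 0.8297 -0.1907  0.0594]
[ 32 128  30  39 173] [0.7039 0.6185 0.0599]
[ 216  130  227   27 5027] [0.7263 0.0015 0.0658]
[596 141   9  23  80] [ 0.7204 -0.6307  0.0613]
[576 177  17  27  94] [ 0.6259 -0.5727  0.0605]
[ 32 182  24  41 146] [0.5833 0.616  0.0601]
[173 190  19  19  96] [0.6022 0.3164 0.0548]
[407 199  22  22 358] [ 0.5821 -0.1948  0.0584]
[302 215  22  21 356] [0.5459 0.0304 0.0582]
[122 221  22  22 348] [0.5282 0.4196 0.0625]
[116 253  22  21 356] [0.4599 0.4296 0.0626]
[600 263   9 152 582] [ 0.3024 -0.6187  0.0607]
[ 43 268   8 138 426] [0.2988 0.6085 0.06  ]
[170 293  40  27 709] [0.3777 0.2901 0.0551]
```

View pics/t_a.png

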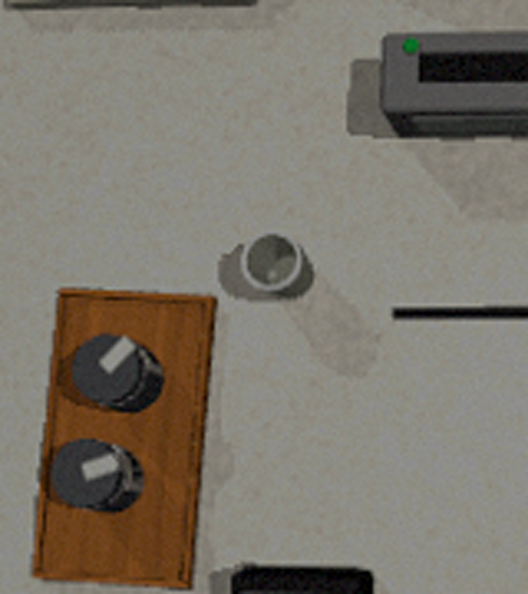

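View pics/t_b.png

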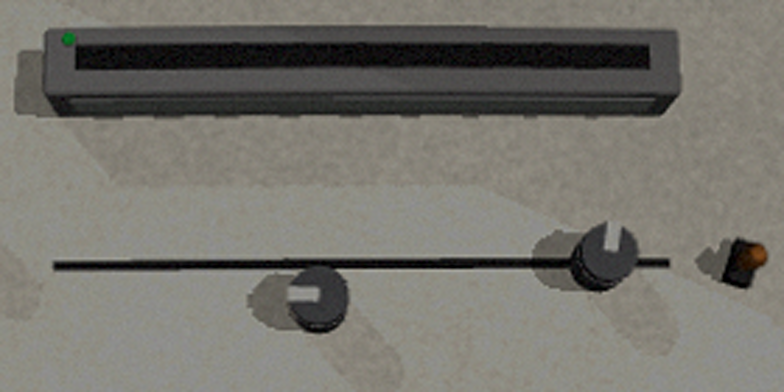

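View pics/t_c.png

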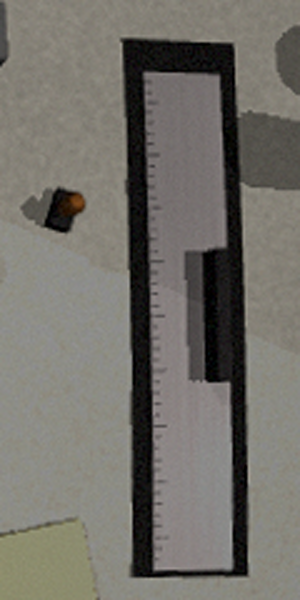

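```bash
cat >> h.py <<'E'
def tape(f,exclude=()):
    g=cv2.cvtColor(f["bgr"],cv2.COLOR_BGR2GRAY).astype(float)
    pts=[]
    for y in np.arange(-.235,.23,.005):
        if any(abs(y-e)<.06 for e in exclude): continue
        u,v=proj(f,[[.5805-.0105*y,y,0]])[0]
        c=int(round(u)); r=np.arange(int(v)-6,int(v)+8); col=g[r,c]; w=np.clip(np.median(col)-20-col,0,None)
        if w.sum()>20: pts.append((c,(w*r).sum()/w.sum()))
    W=plane(f,pts,0.0); A=np.c_[W[:,1],np.ones(len(W))]
    from scipy.optimize import least_squares
    s=least_squares(lambda p:A@p-W[:,0],[0,.58],loss='soft_l1',f_scale=.0007); return s.x,np.median(abs(s.fun)),W
def tins(f,P=None,regs=None,z=None):
    P=depthpts(f) if P is None else P
    zz=P[:,:,2]; out=[]
    mk=((zz>.05)&(zz<.069)&(P[:,:,0]>.38)&(P[:,:,0]<.655)&(abs(P[:,:,1])<.48)).astype(np.uint8)
    n,l,st,ce=cv2.connectedComponentsWithStats(mk)
    g=cv2.cvtColor(f["bgr"],cv2.COLOR_BGR2GRAY)
    for i in range(1,n):
        if not(200<st[i,4]<600): continue
        m=(l==i).astype(np.uint8); zt=np.nanmedian(zz[l==i]); zt=.063 if zt>.0605 else .058
        cs,_=cv2.findContours(m,cv2.RETR_EXTERNAL,cv2.CHAIN_APPROX_NONE)
        v,u=np.nonzero(m); W=plane(f,np.c_[u,v],zt)
        c=W.mean(0); 
        ww=np.clip(g[v,u].astype(float)-110,0,None); 
        if ww.sum()==0: print("nostrip",c); continue
        s=(W*ww[:,None]).sum(0)/ww.sum(); d=s-c
        out.append((c,np.degrees(np.arctan2(d[1],d[0])),np.hypot(*d[:2])*1e3,len(u)))
    return out
E
python3 - <<'E'
from h import *
f=grab("top"); P=depthpts(f)
p,r,W=tape(f,[.03,-.195]); print("tape",p,r,len(W), "yaw of reader deg",np.degrees(np.arctan(-p[0])))
for t in tins(f,P): print(t)
# reader top front edge via depth: z>.06, front boundary per column
pts=[]
for c in range(225,435):
    rr=np.nonzero(P[125:165,c,2]>.058)[0]
    pts.append((c,125+rr.max()+.5))
W=plane(f,pts,.066); a=np.polyfit(W[:,1],W[:,0],1); print("reader front",a,np.std(W[:,0]-np.polyval(a,W[:,1])))
# ruler handle & blade
hm=((P[:,:,2]>.025)&(P[:,:,2]<.05)&(P[:,:,0]>.35)&(P[:,:,0]<.6)&(P[:,:,1]<-.38)&(P[:,:,1]>-.5)).astype(np.uint8)
n,l,st,ce=cv2.connectedComponentsWithStats(hm)
for i in range(1,n):
    if st[i,4]>100:
        v,u=np.nonzero(l==i); W=plane(f,np.c_[u,v],.038); c,wh,ang=cv2.minAreaRect((W[:,:2]*1000).astype(np.float32)); print("handle",st[i],c,wh,ang)
g=f["bgr"].min(2); m=np.zeros_like(g); m[140:370,485:545]=(g[140:370,485:545]>95); 
m=cv2.morphologyEx(m,cv2.MORPH_OPEN,np.ones((3,3)))
m[:,:488]=0
cs,_=cv2.findContours(m,cv2.RETR_EXTERNAL,cv2.CHAIN_APPROX_NONE)
for c in cs:
    if cv2.contourArea(c)>1000:
        W=plane(f,c.reshape(-1,2),.008); print("blade",cv2.boundingRect(c),cv2.minAreaRect((W[:,:2]*1000).astype(np.float32)))
        print(cv2.boxPoints(cv2.minAreaRect((W[:,:2]*1000).astype(np.float32))))
m=np.zeros_like(g); m[140:370,485:545]=(g[140:370,485:545]<60)
c=max(cv2.findContours(m,cv2.RETR_EXTERNAL,cv2.CHAIN_APPROX_NONE)[0],key=cv2.contourArea)
print("mat",cv2.minAreaRect((plane(f,c.reshape(-1,2),.003)[:,:2]*1000).astype(np.float32)))
E
```

```text
tape [-0.01652611  0.58119783] 0.0001051331855764781 49 yaw of reader deg 0.9467901858265302
nostrip [0.3890038  0.29048585 0.058     ]
(array([ 0.58232789, -0.19467003,  0.058     ]), np.float64(-11.334469165129395), np.float64(13.587504216275136), 363)
(array([0.54602629, 0.03001622, 0.058     ]), np.float64(84.58625617760413), np.float64(11.610717542397387), 360)
(array([0.52780864, 0.41919455, 0.063     ]), np.float64(-27.782801330025805), np.float64(11.418270289100432), 357)
(array([0.45991967, 0.42931374, 0.063     ]), np.float64(-59.14079971368495), np.float64(8.877259151983385), 366)
reader front [-0.0160392   0.70168984] 0.0012522670391445507
handle [523 229  10  54 440] (486.8042907714844, -449.2095031738281) (20.684602737426758, 119.54869842529297) 89.71514892578125
blade (498, 159, 35, 199) ((488.00555419921875, -432.7040710449219), (74.86299133300781, 458.6162414550781), 89.38556671142578)
[[ 258.30923 -467.6744 ]
 [ 716.89905 -472.59244]
 [ 717.7019  -397.73373]
 [ 259.11206 -392.8157 ]]
blade (488, 147, 57, 223) ((487.0155029296875, -435.138427734375), (137.34046936035156, 510.825927734375), 88.15707397460938)
[[ 229.52625 -495.55914]
 [ 740.08795 -511.98712]
 [ 744.50476 -374.7177 ]
 [ 233.94305 -358.28973]]
mat ((501.41845703125, -431.575439453125), (112.45281982421875, 499.5845947265625), 89.0330581665039)
```

Call:
move_arm --deltas '[{"dp": [0,0,0],"rotation": [0,-7,0]},{"dp": [0,0,0],"rotation": [0,-7,0]},{"dp": [0,0,0],"rotation": [0,0,0]}]'

```text
t: 0.5
eef_pos: [0.1889, 0.6475, 0.2255]
ee_rot: [-1.569, -0.0, 3.111]
force: [-0.5, 0.2, 0.9]
width: 0.0876
```

Call:
move_arm --deltas '[{"dp": [-32.5,0,22.5],"rotation": [0,0,0]},{"dp": [-32.5,0,22.5],"rotation": [0,0,0]},{"dp": [-32.5,0,22.5],"rotation": [0,0,0]},{"dp": [-32.5,0,22.5],"rotation": [0,0,0]},{"dp": [-32.5,0,22.5],"rotation": [0,0,0]}]'

```text
t: 0.92
eef_pos: [0.3459, 0.53, 0.2237]
ee_rot: [-1.568, -0.001, 3.102]
force: [1.0, 1.0, -0.9]
width: 0.0875
```

Run:
```python
from h import *
s=arm.get_state(); print(s["q"],s["eef_pos"],s["ee_rot"],s["t"])
```

```text
[ 1.30026341e+00  2.93458575e-01 -8.87277858e-02 -2.56214209e-04
 -1.19123025e+00  2.31071173e-01] [0.34593001 0.52999318 0.2236962 ] [-1.56830012e+00 -8.31510050e-04  3.10203463e+00] 0.9167
```

Call:
move_arm --deltas '[{"dp": [-35,0,21.5],"rotation": [0,-2,0]},{"dp": [-35,0,21.5],"rotation": [0,-0.5,0]},{"dp": [-35,0,21.5],"rotation": [0,0,0]},{"dp": [-35,0,21.5],"rotation": [0,0,0]},{"dp": [-35,0,21.5],"rotation": [0,0,0]}]'

```text
t: 1.33
eef_pos: [0.5211, 0.4162, 0.225]
ee_rot: [-1.57, -0.0, 3.128]
force: [0.4, 1.5, -1.6]
width: 0.0877
```

Call:
move_arm --deltas '[{"dp": [-8,35,0],"rotation": [0,0,0]},{"dp": [0,35,0],"rotation": [0,0,0]},{"dp": [0,0,0],"rotation": [0,0,0]},{"dp": [0,0,0],"rotation": [0,0,0]}]'

```text
t: 1.67
eef_pos: [0.5385, 0.4098, 0.1551]
ee_rot: [-1.571, 0.004, 3.102]
force: [0.1, -0.1, 1.1]
width: 0.0875
```

Run:
```python
from h import *
f=grab("wrist"); s=arm.get_state(); print(s["q"],s["eef_pos"],s["ee_rot"],s["t"])
print(proj(f,[[.528,.419,.063],[.46,.429,.063]]))
cv2.imwrite("pics/w1.png",f["bgr"])
```

```text
[ 0.93984404  0.40774126 -0.08354291  0.00226784 -1.07796582  0.59104657] [0.53781399 0.40974069 0.15471659] [-1.57096520e+00  2.52146258e-03  3.10275815e+00] 1.7167
[[299.87308517 256.79035156]
 [291.88282311 334.43477656]]
```

View pics/w1.png

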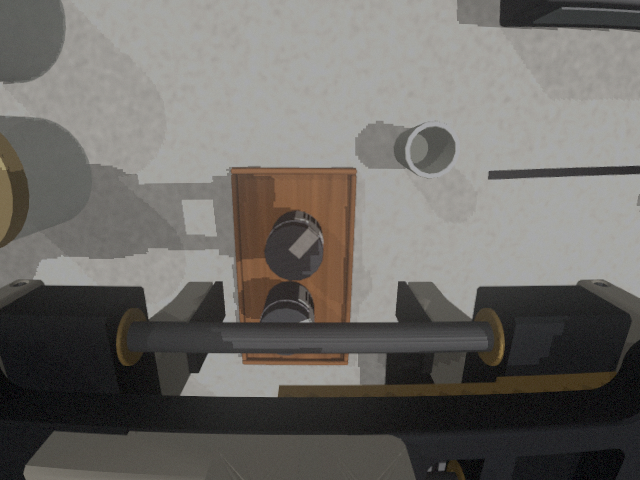

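```bash
cat >> h.py <<'E'
def wlid(f,near,zt,tag=None):
    P=depthpts(f); zz=P[:,:,2]
    d=np.hypot(P[:,:,0]-near[0],P[:,:,1]-near[1])
    m=((abs(zz-zt)<.006)&(d<.04)).astype(np.uint8)
    m=cv2.morphologyEx(m,cv2.MORPH_OPEN,np.ones((5,5)))
    c=max(cv2.findContours(m,cv2.RETR_EXTERNAL,cv2.CHAIN_APPROX_NONE)[0],key=cv2.contourArea)
    W=plane(f,c.reshape(-1,2),zt)[:,:2]*1000
    (cx,cy),r=cv2.minEnclosingCircle(W.astype(np.float32))
    A=np.c_[2*W,np.ones(len(W))]; s=np.linalg.lstsq(A,(W**2).sum(1),rcond=None)[0]; rr=np.sqrt(s[2]+s[0]**2+s[1]**2)
    # strip
    v,u=np.mgrid[0:480,0:640]; g=cv2.cvtColor(f["bgr"],cv2.COLOR_BGR2GRAY)
    mm=np.zeros_like(m); cv2.drawContours(mm,[c],-1,1,-1); mm=cv2.erode(mm,np.ones((3,3)))
    vals=g[mm>0]; th,_=cv2.threshold(vals.reshape(-1,1),0,255,cv2.THRESH_OTSU)
    sm=((mm>0)&(g>th)).astype(np.uint8); n,l,st,ce=cv2.connectedComponentsWithStats(sm)
    i=1+np.argmax(st[1:,4]); vv,uu=np.nonzero(l==i); S=plane(f,np.c_[uu,vv],zt)[:,:2]*1000
    ctr=np.array([s[0],s[1]]); dv=S.mean(0)-ctr
    # axis direction by PCA, sign by dv
    e=np.linalg.svd(S-S.mean(0),full_matrices=False)[2][0]; e=e*np.sign(e@dv)
    rect=cv2.minAreaRect(S.astype(np.float32))
    print("lid c fit",ctr.round(1),"r",rr.round(1),"enc",np.round([cx,cy,r],1),"| strip n",len(S),"ang centroid %.1f pca %.1f off %.1f"%(np.degrees(np.arctan2(dv[1],dv[0])),np.degrees(np.arctan2(e[1],e[0])),np.hypot(*dv)),"rect",np.round(rect[1],1),"otsu",th)
    return ctr
E
python3 - <<'E'
from h import *
f=grab("wrist"); T,s=tcp(); print(s["eef_pos"],np.degrees(s["ee_rot"]))
wlid(f,(.528,.419),.063)
P=depthpts(f); print(P[248,295],P[200,200],P[240,350])
print(proj(f,[T[:3,3]]))
E
```

```text
[0.53788808 0.41053471 0.15581818] [-90.09367369   0.20997062 177.86704236]
lid c fit [532.1 423.8] r 22.3 enc [532.3 423.2  23.6] | strip n 441 ang centroid -48.9 pca -42.4 off 10.7 rect [11.4 23.9] otsu 88.0
[0.53468172 0.42223804 0.0632314 ] [0.56455062 0.51112958 0.00078211] [0.52375397 0.37462465 0.01121968]
[[310.10083453 297.49009836]]
```

Call:
move_arm --deltas '[{"dp": [7,20,-12],"rotation": [0,-2,0]},{"dp": [0,35,0],"rotation": [0,0,0]},{"dp": [0,35,0],"rotation": [0,0,0]},{"dp": [0,25,0],"rotation": [0,0,0]},{"dp": [0,0,0],"rotation": [0,0,0]}]' --jaw 50 --squeeze 15

```text
t: 2.18
eef_pos: [0.5346, 0.4342, 0.0526]
ee_rot: [-1.589, 0.019, -3.139]
force: [-0.9, -1.5, -0.9]
width: 0.0707
```

Call:
move_arm --deltas '[{"dp": [0,0,0],"rotation": [0,0,0]},{"dp": [0,0,0],"rotation": [0,0,0]}]'

```text
t: 2.35
eef_pos: [0.5347, 0.4365, 0.0561]
ee_rot: [-1.59, 0.021, -3.137]
force: [0.2, 0.9, 0.2]
width: 0.0703
```

```bash
cat >> h.py <<'E'
def to(x,y,z,yaw):
    T,s=tcp(); G=np.eye(4); G[:3,:3]=R.from_euler('xyz',[-90,0,yaw],degrees=True).as_matrix(); G[:3,3]=(x,y,z)
    E=np.linalg.inv(T)@G
    print("t%.2f at"%s["t"],(s["eef_pos"]*1000).round(1),np.degrees(s["ee_rot"]).round(1),"F",s["force"].round(1),"w%.1f"%(s["width"]*1e3),"->dp",(E[:3,3]*1000).round(1),"rot",R.from_matrix(E[:3,:3]).as_rotvec(degrees=True).round(2))
E
cat > go <<'E'
#!/bin/sh
python3 -c "from h import *
to($1,$2,$3,$4)"
E
chmod +x go; ./go .531 .422 .025 180
```

```text
t2.35 at [534.7 436.5  56.1] [ -91.1    1.2 -179.8] F [0.2 0.9 0.2] w70.3 ->dp [ 4.4 30.8 15.1] rot [ 1.11  0.26 -1.18]
```

Call:
move_arm --deltas '[{"dp": [4,0,15],"rotation": [1.1,0.2,-1.2]},{"dp": [0,0,0],"rotation": [0,0,0]}]'

```text
t: 2.52
eef_pos: [0.5317, 0.4241, 0.0612]
ee_rot: [-1.575, 0.003, -3.139]
force: [-0.0, 0.9, 0.5]
width: 0.0705
```

```bash
./go .531 .422 .025 180
```

```text
t2.52 at [531.7 424.1  61.2] [ -90.3    0.2 -179.8] F [-0.   0.9  0.5] w70.5 ->dp [ 0.8 36.2  2.2] rot [ 0.25  0.16 -0.2 ]
```

Run:
```python
from h import *
f=grab("wrist"); 
cv2.imwrite("pics/w2.png",f["bgr"])
f=grab("top"); zoom(f,90,190,220,310,"t2.png",5)
```

```text
(no output)
```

View pics/w2.png

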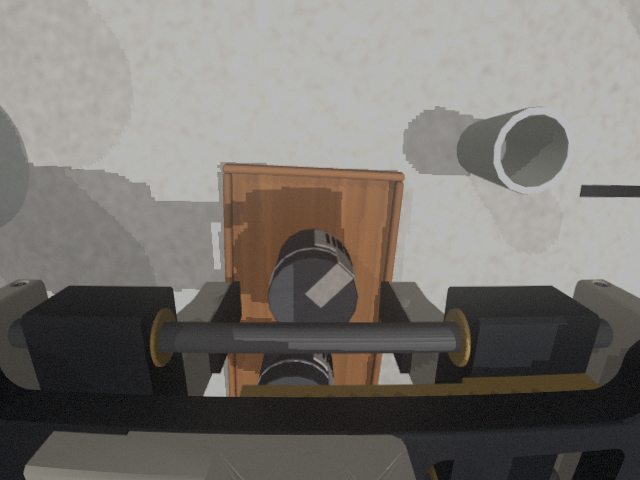

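View pics/t2.png

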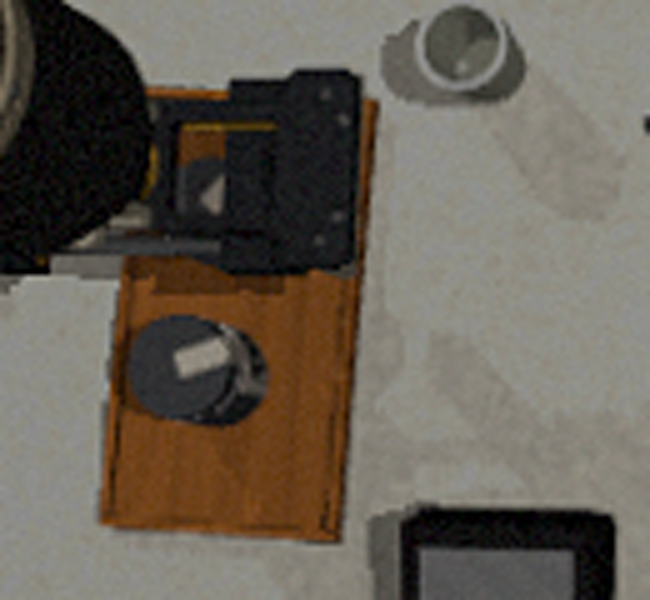

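Call:
move_arm --deltas '[{"dp": [1,12,1],"rotation": [0.2,0,0]},{"dp": [0,12,0],"rotation": [0,0,0]},{"dp": [0,12,0],"rotation": [0,0,0]},{"dp": [0,6,0],"rotation": [0,0,0]},{"dp": [0,0,0],"rotation": [0,0,0]}]'

```text
t: 3.03
eef_pos: [0.533, 0.4277, 0.0185]
ee_rot: [-1.58, 0.011, -3.138]
force: [0.5, -0.9, -0.1]
width: 0.0705
```

```bash
./go .531 .422 .025 180
```

```text
t3.03 at [533.  427.7  18.5] [ -90.5    0.6 -179.8] F [ 0.5 -0.9 -0.1] w70.5 ->dp [ 1.9 -6.5  5.6] rot [ 0.52  0.22 -0.62]
```

Call:
move_arm --deltas '[{"dp": [2,-4,5.5],"rotation": [0.5,0.2,-0.6]},{"dp": [0,0,0],"rotation": [0,0,0]}]'

```text
t: 3.2
eef_pos: [0.53, 0.4209, 0.0206]
ee_rot: [-1.567, -0.003, -3.141]
force: [0.1, -0.3, 0.0]
width: 0.0705
```

Call:
move_arm --deltas '[{"dp": [0,0,0],"rotation": [0,0,0]},{"dp": [0,0,0],"rotation": [0,0,0]},{"dp": [0,0,0],"rotation": [0,0,0]},{"dp": [0,0,0],"rotation": [0,0,0]},{"dp": [0,0,0],"rotation": [0,0,0]}]' --jaw 255 --squeeze 15

```text
t: 3.62
eef_pos: [0.5308, 0.4214, 0.0219]
ee_rot: [-1.569, -0.002, 3.141]
force: [-0.4, -1.4, -1.9]
width: 0.0457
```

```bash
./go .531 .422 .025 180
```

```text
t3.62 at [530.8 421.4  21.9] [-8.99e+01 -1.00e-01  1.80e+02] F [-0.4 -1.4 -1.9] w45.7 ->dp [-0.2 -3.1 -0.6] rot [-0.12 -0.01  0.09]
```

Call:
move_arm --deltas '[{"dp": [0,-15,0],"rotation": [0,0,0]},{"dp": [0,-25,0],"rotation": [0,0,0]},{"dp": [0,-25,0],"rotation": [0,0,0]},{"dp": [0,-20,5],"rotation": [0,0,0]},{"dp": [-1,0,15],"rotation": [0,0,0]}]'

```text
t: 4.03
eef_pos: [0.5302, 0.4013, 0.107]
ee_rot: [-1.564, -0.006, -3.141]
force: [0.3, 0.2, -1.2]
width: 0.0455
```

Call:
move_arm --deltas '[{"dp": [-3,0,25],"rotation": [0,0,0]},{"dp": [-4,0,35],"rotation": [0,0,0]},{"dp": [-4,0,38],"rotation": [0,0,0]},{"dp": [-4,0,38],"rotation": [0,0,0]},{"dp": [-4,0,38],"rotation": [0,0,0]}]'

```text
t: 4.45
eef_pos: [0.5482, 0.2249, 0.1072]
ee_rot: [-1.567, -0.004, -3.134]
force: [1.0, -0.5, -1.7]
width: 0.0453
```

```bash
./go .555 .13 .1 180
```

```text
t4.45 at [548.2 224.9 107.2] [ -89.8   -0.3 -179.5] F [ 1.  -0.5 -1.7] w45.3 ->dp [-6.1  7.5 95. ] rot [-0.21  0.45  0.25]
```

Now translate the rest, then rotate +43° (negative about tool y).

Call:
move_arm --deltas '[{"dp": [-1,0,30],"rotation": [0,-3,0]},{"dp": [-3,0,28],"rotation": [0,-7,0]},{"dp": [-6,0,22],"rotation": [0,-7,0]},{"dp": [-3,0,8],"rotation": [0,-7,0]},{"dp": [0,0,0],"rotation": [0,-7,0]}]'

```text
t: 4.87
eef_pos: [0.565, 0.125, 0.105]
ee_rot: [-1.571, -0.011, -2.584]
force: [-0.5, 0.9, -2.4]
width: 0.0457
```

Call:
move_arm --deltas '[{"dp": [0,0,0],"rotation": [0,-6,0]},{"dp": [0,0,0],"rotation": [0,-4,0]},{"dp": [0,0,0],"rotation": [0,0,0]}]'

```text
t: 5.12
eef_pos: [0.5633, 0.1211, 0.1033]
ee_rot: [-1.575, -0.013, -2.398]
force: [-0.1, 0.5, -2.4]
width: 0.0459
```

```bash
./go .555 .13 .05 223
python3 - <<'E'
from h import *
f=grab("wrist"); cv2.imwrite("pics/w3.png",f["bgr"])
wlid(f,(.555,.13),.106)
E
```

```text
t5.12 at [563.3 121.1 103.3] [ -90.2   -0.8 -137.4] F [-0.1  0.5 -2.4] w45.9 ->dp [ -0.6  53.3 -11.9] rot [ 0.24 -0.41  0.75]
lid c fit [570.2 128.5] r 15.5 enc [576.6 135.3  15.5] | strip n 71 ang centroid 27.7 pca -54.3 off 14.5 rect [2.5 6.7] otsu 88.0
```

View pics/w3.png

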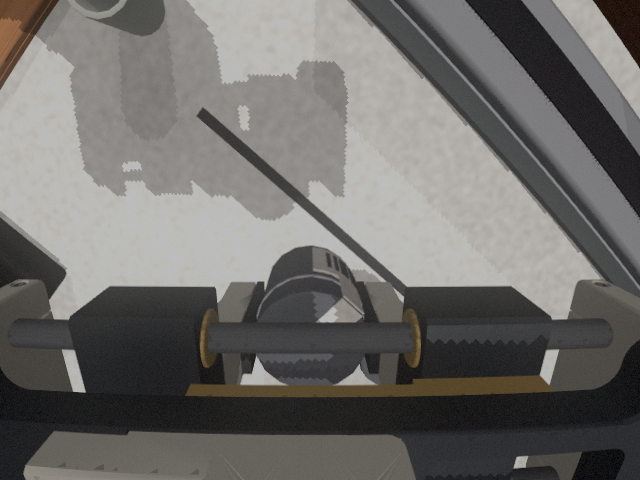

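Call:
move_arm --deltas '[{"dp": [0,20,-4],"rotation": [0.2,0,0.7]},{"dp": [0,25,0],"rotation": [0,0,0]},{"dp": [0,20,0],"rotation": [0,0,0]},{"dp": [0,8,0],"rotation": [0,0,0]},{"dp": [0,0,0],"rotation": [0,0,0]}]'

```text
t: 5.58
eef_pos: [0.5604, 0.1241, 0.0287]
ee_rot: [-1.571, 0.003, -2.417]
force: [-0.0, -0.3, -1.8]
width: 0.0456
```

```bash
./go .560 .124 .018 223
```

```text
t5.58 at [560.4 124.1  28.7] [ -90.     0.2 -138.5] F [-0.  -0.3 -1.8] w45.6 ->dp [ 0.4 10.7 -0.2] rot [-0.02 -1.46 -0.17]
```

Call:
move_arm --deltas '[{"dp": [0,4,0],"rotation": [0,-1.5,0]},{"dp": [0,4,0],"rotation": [0,0,0]},{"dp": [0,2,0],"rotation": [0,0,0]},{"dp": [0,0,0],"rotation": [0,0,0]}]'

```text
t: 5.92
eef_pos: [0.5615, 0.1248, 0.0198]
ee_rot: [-1.57, 0.005, -2.39]
force: [0.8, -0.9, -2.7]
width: 0.0455
```

```bash
./go .560 .124 .018 223
```

```text
t5.92 at [561.5 124.8  19.8] [ -89.9    0.3 -136.9] F [ 0.8 -0.9 -2.7] w45.5 ->dp [ 1.6  1.8 -0.5] rot [-0.06  0.09 -0.26]
```

Call:
move_arm --deltas '[{"dp": [0,2,0],"rotation": [0,0,-0.2]},{"dp": [0,1,0],"rotation": [0,0,0]},{"dp": [0,0,0],"rotation": [0,0,0]}]'

```text
t: 6.17
eef_pos: [0.5627, 0.1254, 0.0182]
ee_rot: [-1.569, 0.004, -2.39]
force: [-0.6, 0.2, -1.7]
width: 0.046
```

Call:
move_arm --deltas '[{"dp": [0,0,0],"rotation": [0,0,0]},{"dp": [0,0,0],"rotation": [0,0,0]},{"dp": [0,0,0],"rotation": [0,0,0]},{"dp": [0,0,0],"rotation": [0,0,0]}]' --jaw 60

```text
t: 6.5
eef_pos: [0.5639, 0.1259, 0.0196]
ee_rot: [-1.568, 0.006, -2.39]
force: [0.4, -0.4, -0.7]
width: 0.0644
```

Call:
move_arm --deltas '[{"dp": [0,-20,0],"rotation": [0,0,0]},{"dp": [0,-35,0],"rotation": [0,0,0]},{"dp": [0,-38,0],"rotation": [0,0,0]},{"dp": [0,-35,0],"rotation": [0,0,0]},{"dp": [0,0,0],"rotation": [0,0,0]}]'

```text
t: 6.92
eef_pos: [0.5618, 0.1244, 0.1508]
ee_rot: [-1.568, -0.0, -2.39]
force: [0.8, 0.9, -0.1]
width: 0.067
```

```bash
./go .560 .124 .018 223
python3 - <<'E'
from h import *
f=grab("wrist"); cv2.imwrite("pics/w4.png",f["bgr"])
wlid(f,(.563,.125),.058); wlid(f,(.546,.030),.058)
f=grab("top"); P=depthpts(f)
for t in tins(f,P): print(t)
E
```

```text
t6.92 at [561.8 124.4 150.8] [ -89.9   -0.  -136.9] F [ 0.8  0.9 -0.1] w67.0 ->dp [  1.6 132.8  -1.2] rot [-0.13  0.09  0.01]
lid c fit [563.1 128.3] r 22.3 enc [563.6 128.3  23.4] | strip n 438 ang centroid -7.6 pca 1.5 off 10.7 rect [11.  23.5] otsu 129.0
lid c fit [548.9  51.7] r 8.0 enc [549.2  52.5  11. ] | strip n 132 ang centroid -139.9 pca -154.9 off 1.7 rect [11.7 11.4] otsu 119.0
(array([ 0.58251108, -0.19480314,  0.058     ]), np.float64(-13.722538142184291), np.float64(13.180474100828276), 361)
(array([0.54601457, 0.02999243, 0.058     ]), np.float64(84.60389398132581), np.float64(11.638162514652773), 360)
(array([0.38929065, 0.27490482, 0.058     ]), np.float64(132.10497754764398), np.float64(11.48346863045566), 206)
```

View pics/w4.png

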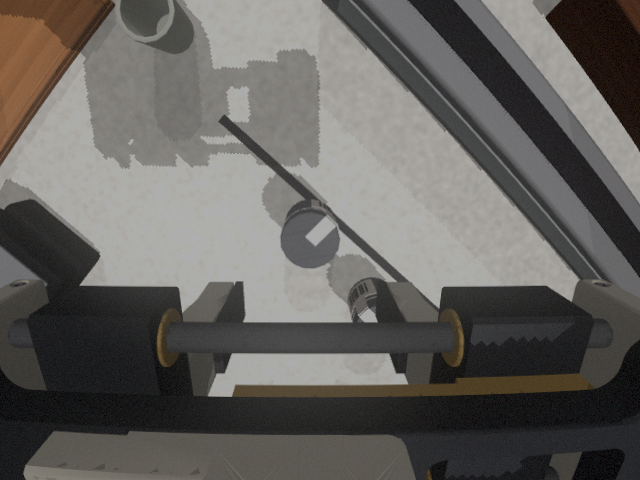

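```bash
cat >> h.py <<'E'
def plan(x,y,z,yaw,n):
    T,s=tcp(); G=R.from_euler('xyz',[-90,0,yaw],degrees=True); p0=T[:3,3]; R0=R.from_matrix(T[:3,:3]); g=np.array([x,y,z])
    rv=(R0.inv()*G).as_rotvec(degrees=True); 
    print("t%.2f at"%s["t"],(p0*1000).round(1),np.degrees(s["ee_rot"]).round(1))
    w=np.ones(n)
    if n>4: w[0]=w[-1]=.55
    c=0; w/=w.sum()
    for i in range(n):
        Ri=R0*R.from_rotvec(rv*c,degrees=True); c+=w[i]
        print((Ri.inv().apply((g-p0)*w[i])*1000).round(0).astype(int).tolist(),(rv*w[i]).round(1).tolist())
E
cat > pl <<'E'
#!/bin/sh
python3 -c "from h import *
plan($1,$2,$3,$4,$5)"
E
chmod +x pl; ./pl .464 .431 .151 180 10
```

```text
t7.02 at [559.2 123.7 145.7] [ -90.    -0.3 -137. ]
[-8, 0, -18] [-0.0, 2.6, 0.0]
[-14, -1, -32] [-0.0, 4.7, 0.0]
[-11, -1, -34] [-0.0, 4.7, 0.0]
[-8, -1, -34] [-0.0, 4.7, 0.0]
[-6, -1, -35] [-0.0, 4.7, 0.0]
[-3, -1, -35] [-0.0, 4.7, 0.0]
[0, -1, -35] [-0.0, 4.7, 0.0]
[3, -1, -35] [-0.0, 4.7, 0.0]
[6, -1, -35] [-0.0, 4.7, 0.0]
[5, 0, -19] [-0.0, 2.6, 0.0]
```

Call:
move_arm --deltas '[{"dp": [-8,0,-18],"rotation": [0,2.6,0]},{"dp": [-14,-1,-32],"rotation": [0,4.7,0]},{"dp": [-11,-1,-34],"rotation": [0,4.7,0]},{"dp": [-8,-1,-34],"rotation": [0,4.7,0]},{"dp": [-6,-1,-35],"rotation": [0,4.7,0]}]'

```text
t: 7.43
eef_pos: [0.5087, 0.2748, 0.1443]
ee_rot: [-1.568, -0.013, -2.788]
force: [0.7, 0.4, 0.1]
width: 0.0668
```

Call:
move_arm --deltas '[{"dp": [-3,-1,-35],"rotation": [0,4.7,0]},{"dp": [0,-1,-35],"rotation": [0,4.7,0]},{"dp": [3,-1,-35],"rotation": [0,4.7,0]},{"dp": [6,-1,-35],"rotation": [0,4.7,0]},{"dp": [5,0,-19],"rotation": [0,2.6,0]}]'

```text
t: 7.85
eef_pos: [0.46, 0.4363, 0.1403]
ee_rot: [-1.556, -0.016, 3.1]
force: [0.3, 0.1, -0.3]
width: 0.0667
```

```bash
./pl .464 .431 .151 180 3
```

```text
t7.85 at [460.  436.3 140.3] [-89.1  -0.9 177.6]
[-1, -4, 2] [-0.3, -0.8, 0.3]
[-1, -4, 2] [-0.3, -0.8, 0.3]
[-1, -4, 2] [-0.3, -0.8, 0.3]
```

Call:
move_arm --deltas '[{"dp": [-1,-4,2],"rotation": [-0.3,-0.8,0.3]},{"dp": [-1,-4,2],"rotation": [-0.3,-0.8,0.3]},{"dp": [-1,-4,2],"rotation": [-0.3,-0.8,0.3]},{"dp": [0,0,0],"rotation": [0,0,0]}]'

```text
t: 8.18
eef_pos: [0.4597, 0.4325, 0.1464]
ee_rot: [-1.565, -0.005, -3.135]
force: [-0.2, 0.0, 0.7]
width: 0.0674
```

Run:
```python
from h import *
f=grab("wrist"); cv2.imwrite("pics/w5.png",f["bgr"])
c=wlid(f,(.464,.432),.063)/1000
to(c[0],c[1],.022,180)
```

```text
lid c fit [463.3 434.8] r 22.5 enc [463.3 434.8  23. ] | strip n 441 ang centroid -77.7 pca -69.6 off 11.2 rect [11.6 22. ] otsu 113.0
t8.23 at [459.6 432.3 146.1] [ -89.7   -0.3 -179.7] F [-0.3  1.  -0.5] w67.2 ->dp [ -4.4 124.   -3.3] rot [-0.33  0.3   0.32]
```

View pics/w5.png

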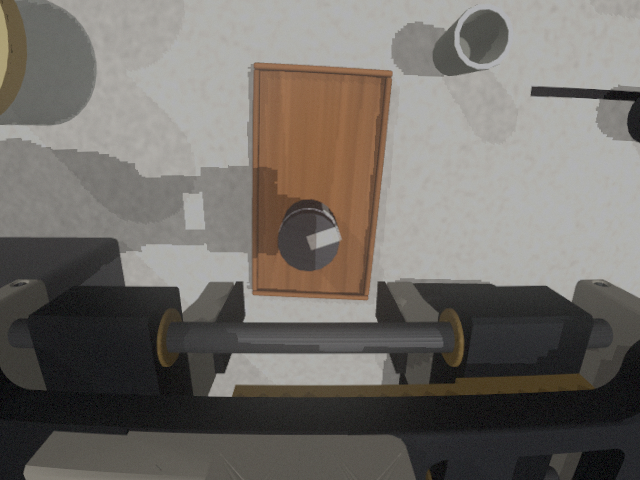

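Call:
move_arm --deltas '[{"dp": [-4,15,-3],"rotation": [-0.3,0.3,0.3]},{"dp": [0,25,0],"rotation": [0,0,0]},{"dp": [0,25,0],"rotation": [0,0,0]},{"dp": [0,15,0],"rotation": [0,0,0]},{"dp": [0,0,0],"rotation": [0,0,0]}]'

```text
t: 8.65
eef_pos: [0.4669, 0.4314, 0.0664]
ee_rot: [-1.576, 0.003, 3.136]
force: [-0.4, 0.5, 0.3]
width: 0.067
```

```bash
./pl .4633 .4345 .022 180 4
```

```text
t8.65 at [466.9 431.4  66.4] [-90.3   0.2 179.7]
[1, 11, -1] [0.1, -0.1, -0.0]
[1, 11, -1] [0.1, -0.1, -0.0]
[1, 11, -1] [0.1, -0.1, -0.0]
[1, 11, -1] [0.1, -0.1, -0.0]
```

Call:
move_arm --deltas '[{"dp": [2,11,-2],"rotation": [0.2,-0.2,0]},{"dp": [1,11,-1],"rotation": [0.1,0,0]},{"dp": [0,11,0],"rotation": [0,0,0]},{"dp": [0,10,0],"rotation": [0,0,0]},{"dp": [0,0,0],"rotation": [0,0,0]}]'

```text
t: 9.07
eef_pos: [0.4656, 0.4338, 0.0221]
ee_rot: [-1.572, 0.005, 3.137]
force: [0.4, -1.2, -1.0]
width: 0.0671
```

Call:
move_arm --deltas '[{"dp": [0,0,0],"rotation": [0,0,0]},{"dp": [0,0,0],"rotation": [0,0,0]},{"dp": [0,0,0],"rotation": [0,0,0]},{"dp": [0,0,0],"rotation": [0,0,0]},{"dp": [0,0,0],"rotation": [0,0,0]}]' --jaw 255 --squeeze 15

```text
t: 9.48
eef_pos: [0.4659, 0.4344, 0.0227]
ee_rot: [-1.573, 0.005, 3.138]
force: [-0.9, -0.0, -2.2]
width: 0.0458
```

Call:
move_arm --deltas '[{"dp": [0,-15,0],"rotation": [0,0,0]},{"dp": [0,-25,0],"rotation": [0,0,0]},{"dp": [0,-25,0],"rotation": [0,0,0]},{"dp": [0,-25,0],"rotation": [0,0,0]},{"dp": [0,-10,0],"rotation": [0,0,0]}]'

```text
t: 9.9
eef_pos: [0.4633, 0.4316, 0.1225]
ee_rot: [-1.566, 0.0, 3.137]
force: [0.9, -0.4, -1.8]
width: 0.0457
```

```bash
./pl .56 -.08 .13 250.5 16
```

```text
t9.90 at [463.3 431.6 122.5] [-89.7   0.  179.7]
[-4, 0, 19] [-0.0, -2.6, 0.0]
[-5, 0, 34] [-0.0, -4.7, 0.0]
[-2, 0, 34] [-0.0, -4.7, 0.0]
[1, 0, 34] [-0.0, -4.7, 0.0]
[3, 0, 34] [-0.0, -4.7, 0.0]
[6, 0, 34] [-0.0, -4.7, 0.0]
[9, 0, 33] [-0.0, -4.7, 0.0]
[12, 0, 32] [-0.0, -4.7, 0.0]
[14, 0, 31] [-0.0, -4.7, 0.0]
[17, 0, 30] [-0.0, -4.7, 0.0]
[19, 0, 29] [-0.0, -4.7, 0.0]
[21, 0, 27] [-0.0, -4.7, 0.0]
[24, 0, 25] [-0.0, -4.7, 0.0]
[26, 0, 23] [-0.0, -4.7, 0.0]
[27, 0, 21] [-0.0, -4.7, 0.0]
[16, 0, 10] [-0.0, -2.6, 0.0]
```

Call:
move_arm --deltas '[{"dp": [-4,0,19],"rotation": [0,-2.6,0]},{"dp": [-5,0,34],"rotation": [0,-4.7,0]},{"dp": [-2,0,34],"rotation": [0,-4.7,0]},{"dp": [1,0,34],"rotation": [0,-4.7,0]},{"dp": [3,0,34],"rotation": [0,-4.7,0]}]'

```text
t: 10.32
eef_pos: [0.4936, 0.2818, 0.1252]
ee_rot: [-1.572, 0.006, -2.752]
force: [2.1, -0.5, -2.5]
width: 0.046
```

Call:
move_arm --deltas '[{"dp": [6,0,34],"rotation": [0,-4.7,0]},{"dp": [9,0,33],"rotation": [0,-4.7,0]},{"dp": [12,0,32],"rotation": [0,-4.7,0]},{"dp": [14,0,31],"rotation": [0,-4.7,0]},{"dp": [17,0,30],"rotation": [0,-4.7,0]}]'

```text
t: 10.73
eef_pos: [0.5285, 0.1061, 0.123]
ee_rot: [-1.571, 0.006, -2.319]
force: [0.5, 0.3, -2.2]
width: 0.046
```

```bash
./pl .56 -.08 .13 250.5 6
```

```text
t10.73 at [528.5 106.1 123. ] [ -90.     0.4 -132.9]
[12, -1, 16] [-0.0, -2.5, -0.0]
[24, -2, 28] [-0.0, -4.6, -0.1]
[26, -1, 26] [-0.0, -4.6, -0.1]
[28, -1, 24] [-0.0, -4.6, -0.1]
[30, -1, 22] [-0.0, -4.6, -0.1]
[17, -1, 11] [-0.0, -2.5, -0.0]
```

Call:
move_arm --deltas '[{"dp": [17,-1,22],"rotation": [0,-3.5,0]},{"dp": [24,-2,28],"rotation": [0,-4.6,0]},{"dp": [26,-1,26],"rotation": [0,-4.6,0]},{"dp": [28,-1,24],"rotation": [0,-4.6,0]},{"dp": [27,-1,20],"rotation": [0,-3.5,0]}]'

```text
t: 11.15
eef_pos: [0.5589, -0.0712, 0.1265]
ee_rot: [-1.57, 0.007, -1.936]
force: [-0.3, 0.5, -2.5]
width: 0.0458
```

```bash
./pl .56 -.08 .06 250.5 4
```

```text
t11.15 at [558.9 -71.2 126.5] [ -90.     0.4 -110.9]
[2, 17, 1] [-0.0, -0.3, -0.1]
[2, 17, 1] [-0.0, -0.3, -0.1]
[2, 17, 1] [-0.0, -0.3, -0.1]
[2, 17, 1] [-0.0, -0.3, -0.1]
```

Call:
move_arm --deltas '[{"dp": [2,17,0],"rotation": [0,-0.7,-0.3]},{"dp": [1,25,0],"rotation": [0,-0.5,0]},{"dp": [0,25,0],"rotation": [0,0,0]},{"dp": [0,15,0],"rotation": [0,0,0]},{"dp": [0,0,0],"rotation": [0,0,0]}]'

```text
t: 11.57
eef_pos: [0.5587, -0.0829, 0.0414]
ee_rot: [-1.567, 0.003, -1.92]
force: [-0.2, -0.3, -1.9]
width: 0.0456
```

```bash
./pl .56 -.08 .0185 250.5 4
```

```text
t11.57 at [558.7 -82.9  41.4] [ -89.8    0.2 -110. ]
[-1, 6, 0] [-0.1, -0.1, -0.0]
[-1, 6, 0] [-0.1, -0.1, -0.0]
[-1, 6, 0] [-0.1, -0.1, -0.0]
[-1, 6, 0] [-0.1, -0.1, -0.0]
```

Call:
move_arm --deltas '[{"dp": [0,8,0],"rotation": [-0.1,-0.4,0]},{"dp": [0,7,0],"rotation": [0,0,0]},{"dp": [0,5,0],"rotation": [0,0,0]},{"dp": [0,3,0],"rotation": [0,0,0]},{"dp": [0,0,0],"rotation": [0,0,0]}]'

```text
t: 11.98
eef_pos: [0.5598, -0.0823, 0.0177]
ee_rot: [-1.567, 0.004, -1.911]
force: [0.0, -0.2, -1.9]
width: 0.0455
```

```bash
./pl .56 -.08 .0185 250.5 4
```

```text
t11.98 at [559.8 -82.3  17.7] [ -89.8    0.2 -109.5]
[-1, 0, 0] [-0.1, 0.0, -0.1]
[-1, 0, 0] [-0.1, 0.0, -0.1]
[-1, 0, 0] [-0.1, 0.0, -0.1]
[-1, 0, 0] [-0.1, 0.0, -0.1]
```

Release and rise.

Call:
move_arm --deltas '[{"dp": [0,0,0],"rotation": [0,0,0]},{"dp": [0,0,0],"rotation": [0,0,0]},{"dp": [0,0,0],"rotation": [0,0,0]},{"dp": [0,0,0],"rotation": [0,0,0]}]' --jaw 60

```text
t: 12.32
eef_pos: [0.562, -0.0817, 0.0201]
ee_rot: [-1.563, 0.006, -1.91]
force: [0.8, -0.4, -0.3]
width: 0.0648
```

Call:
move_arm --deltas '[{"dp": [0,-20,0],"rotation": [0,0,0]},{"dp": [0,-35,0],"rotation": [0,0,0]},{"dp": [0,-38,0],"rotation": [0,0,0]},{"dp": [0,-35,0],"rotation": [0,0,0]},{"dp": [0,0,0],"rotation": [0,0,0]}]'

```text
t: 12.73
eef_pos: [0.5599, -0.0825, 0.1531]
ee_rot: [-1.565, 0.003, -1.909]
force: [1.1, 0.4, 1.4]
width: 0.0671
```

```bash
python3 - <<'E'
from h import *
f=grab("wrist"); cv2.imwrite("pics/w6.png",f["bgr"])
wlid(f,(.56,-.08),.058)
E
./pl .55 .032 .15 180 8
```

```text
lid c fit [557.9 -82.6] r 22.2 enc [557.8 -82.5  23.1] | strip n 392 ang centroid -6.6 pca 1.3 off 10.8 rect [11.2 22. ] otsu 135.0
t12.78 at [558.7 -82.4 150.5] [ -89.8    0.2 -109.4]
[-8, 0, -4] [-0.0, 5.5, -0.0]
[-14, 0, -8] [-0.0, 9.9, -0.0]
[-13, 0, -10] [-0.0, 9.9, -0.0]
[-11, 0, -12] [-0.0, 9.9, -0.0]
[-8, 0, -14] [-0.0, 9.9, -0.0]
[-6, 0, -15] [-0.0, 9.9, -0.0]
[-3, 0, -16] [-0.0, 9.9, -0.0]
[0, 0, -9] [-0.0, 5.5, -0.0]
```

View pics/w6.png

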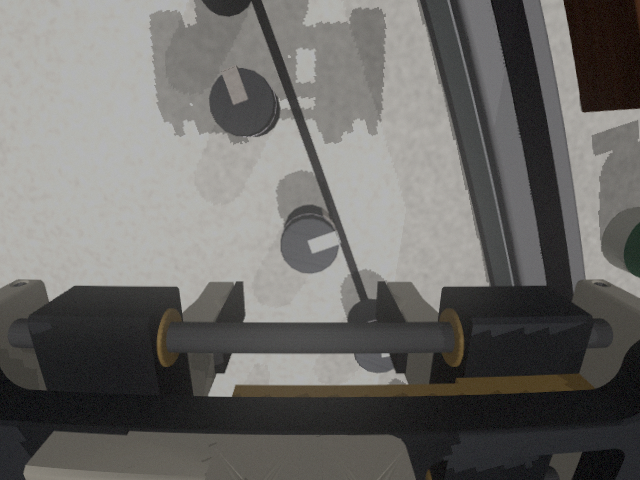

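```bash
python3 - <<'E'
from h import *
f=grab("wrist")
wlid(f,(.547,.032),.058)
E
./pl .549 .032 .15 250 5
```

```text
lid c fit [548.4  31.1] r 22.4 enc [548.5  31.7  23.7] | strip n 579 ang centroid 91.3 pca 88.3 off 11.7 rect [22.9 11.2] otsu 100.0
t12.83 at [557.2 -82.3 148. ] [-9.000e+01  1.000e-01 -1.095e+02]
[-14, 0, -6] [0.0, 0.1, -0.0]
[-26, 0, -11] [0.0, 0.1, -0.0]
[-26, 0, -11] [0.0, 0.1, -0.0]
[-26, 0, -11] [0.0, 0.1, -0.0]
[-14, 0, -6] [0.0, 0.1, -0.0]
```

Call:
move_arm --deltas '[{"dp": [-14,0,-6],"rotation": [0,0,0]},{"dp": [-26,0,-11],"rotation": [0,0,0]},{"dp": [-26,10,-11],"rotation": [0,0,0]},{"dp": [-26,15,-11],"rotation": [0,0,0]},{"dp": [-14,10,-6],"rotation": [0,0,0]}]'

```text
t: 13.25
eef_pos: [0.5491, 0.0333, 0.111]
ee_rot: [-1.571, 0.003, -1.918]
force: [0.7, 0.9, -0.5]
width: 0.0669
```

```bash
./pl .5485 .0315 .07 250.5 4;python3 - <<'E'
from h import *
f=grab("wrist")
wlid(f,(.547,.032),.058)
E
```

```text
t13.25 at [549.1  33.3 111. ] [ -90.     0.2 -109.9]
[1, 10, 0] [-0.0, -0.1, -0.0]
[1, 10, 0] [-0.0, -0.1, -0.0]
[0, 10, 0] [-0.0, -0.1, -0.0]
[0, 10, 0] [-0.0, -0.1, -0.0]
lid c fit [548.1  32.8] r 22.6 enc [547.9  33.2  23.7] | strip n 602 ang centroid 90.3 pca 89.1 off 10.3 rect [24.  11.3] otsu 135.0
```

Call:
move_arm --deltas '[{"dp": [0,20,0],"rotation": [0,0,0]},{"dp": [0,25,0],"rotation": [0,0,0]},{"dp": [0,25,0],"rotation": [0,0,0]},{"dp": [0,15,0],"rotation": [0,0,0]},{"dp": [0,0,0],"rotation": [0,0,0]}]'

```text
t: 13.72
eef_pos: [0.5448, 0.0365, 0.0165]
ee_rot: [-1.577, -0.001, -1.913]
force: [-0.4, -0.9, 0.9]
width: 0.0672
```

```bash
./pl .5485 .0325 .018 250 2
```

```text
t13.72 at [544.8  36.5  16.5] [-9.030e+01 -1.000e-01 -1.096e+02]
[1, -1, 2] [0.2, 0.2, 0.0]
[1, -1, 2] [0.2, 0.2, 0.0]
```

Call:
move_arm --deltas '[{"dp": [2,-1,3],"rotation": [0.3,0.4,0]},{"dp": [0,0,0],"rotation": [0,0,0]}]'

```text
t: 13.88
eef_pos: [0.5457, 0.0327, 0.0159]
ee_rot: [-1.575, -0.005, -1.92]
force: [0.9, -1.2, 1.2]
width: 0.0673
```

Call:
move_arm --deltas '[{"dp": [0,0,0],"rotation": [0,0,0]},{"dp": [0,0,0],"rotation": [0,0,0]},{"dp": [0,0,0],"rotation": [0,0,0]},{"dp": [0,0,0],"rotation": [0,0,0]},{"dp": [0,0,0],"rotation": [0,0,0]}]' --jaw 255 --squeeze 15

```text
t: 14.3
eef_pos: [0.548, 0.0329, 0.0197]
ee_rot: [-1.57, -0.001, -1.921]
force: [0.0, -0.1, -1.6]
width: 0.046
```

Call:
move_arm --deltas '[{"dp": [0,-8,0],"rotation": [0,0,0]},{"dp": [0,-8,0],"rotation": [0,0,0]},{"dp": [0,-4,0],"rotation": [0,0,0]},{"dp": [0,0,0],"rotation": [0,5,0]},{"dp": [0,0,0],"rotation": [0,7,0]}]'

```text
t: 14.72
eef_pos: [0.5482, 0.0331, 0.0436]
ee_rot: [-1.569, 0.001, -2.133]
force: [0.1, -0.7, -2.6]
width: 0.0458
```

```bash
./pl .5500 .032 .04 162 12
```

```text
t14.72 at [548.2  33.1  43.6] [-8.990e+01  1.000e-01 -1.222e+02]
[0, 0, 0] [-0.0, 3.8, -0.0]
[0, 0, 0] [-0.0, 6.8, -0.0]
[0, 0, 0] [-0.0, 6.8, -0.0]
[0, 0, 0] [-0.0, 6.8, -0.0]
[0, 0, 0] [-0.0, 6.8, -0.0]
[0, 0, 0] [-0.0, 6.8, -0.0]
[0, 0, 0] [-0.0, 6.8, -0.0]
[0, 0, 0] [-0.0, 6.8, -0.0]
[0, 0, 0] [-0.0, 6.8, -0.0]
[0, 0, 0] [-0.0, 6.8, -0.0]
[0, 0, 0] [-0.0, 6.8, -0.0]
[0, 0, 0] [-0.0, 3.8, -0.0]
```

Call:
move_arm --deltas '[{"dp": [0,0,0],"rotation": [0,6.8,0]},{"dp": [0,0,0],"rotation": [0,6.8,0]},{"dp": [0,0,0],"rotation": [0,6.8,0]},{"dp": [0,0,0],"rotation": [0,6.8,0]},{"dp": [0,0,0],"rotation": [0,6.8,0]}]'

```text
t: 15.13
eef_pos: [0.5492, 0.0337, 0.0476]
ee_rot: [-1.57, 0.006, -2.756]
force: [0.6, 0.7, -1.5]
width: 0.0461
```

Call:
move_arm --deltas '[{"dp": [0,0,0],"rotation": [0,6.8,0]},{"dp": [0,0,0],"rotation": [0,6.8,0]},{"dp": [0,0,0],"rotation": [0,6.8,0]},{"dp": [0,0,0],"rotation": [0,6.8,0]},{"dp": [0,0,0],"rotation": [0,6.8,0]}]'

```text
t: 15.55
eef_pos: [0.5498, 0.0342, 0.0511]
ee_rot: [-1.576, 0.008, 2.903]
force: [1.0, 0.6, -1.6]
width: 0.0457
```

```bash
./pl .5500 .032 .04 162.1 2
```

```text
t15.55 at [549.8  34.2  51.1] [-90.3   0.5 166.3]
[0, 6, 1] [0.2, 2.1, -0.2]
[0, 6, 1] [0.2, 2.1, -0.2]
```

Call:
move_arm --deltas '[{"dp": [0,6,1],"rotation": [0.2,3.5,-0.2]},{"dp": [0,10,1],"rotation": [0,0,0]},{"dp": [0,8,0],"rotation": [0,0,0]},{"dp": [0,4,0],"rotation": [0,0,0]},{"dp": [0,0,0],"rotation": [0,0,0]}]'

```text
t: 15.97
eef_pos: [0.5502, 0.0327, 0.0236]
ee_rot: [-1.575, 0.007, 2.838]
force: [0.4, -0.1, -1.2]
width: 0.0459
```

```bash
./pl .5500 .032 .0195 162.1 1
```

```text
t15.97 at [550.2  32.7  23.6] [-90.2   0.4 162.6]
[0, 4, 1] [0.2, 0.5, -0.4]
```

Call:
move_arm --deltas '[{"dp": [0,3,0],"rotation": [0.2,0.5,-0.4]},{"dp": [0,2,0],"rotation": [0,0,0]},{"dp": [0,0,0],"rotation": [0,0,0]}]'

```text
t: 16.22
eef_pos: [0.5502, 0.0324, 0.0186]
ee_rot: [-1.57, -0.001, 2.832]
force: [-1.5, -0.2, 1.0]
width: 0.046
```

```bash
./pl .5500 .032 .0195 162.1 1
```

```text
t16.22 at [550.2  32.4  18.6] [-9.000e+01 -1.000e-01  1.623e+02]
[0, -1, 0] [-0.0, 0.2, 0.1]
```

Call:
move_arm --deltas '[{"dp": [0,0,0],"rotation": [0,0,0]},{"dp": [0,0,0],"rotation": [0,0,0]},{"dp": [0,0,0],"rotation": [0,0,0]},{"dp": [0,0,0],"rotation": [0,0,0]}]' --jaw 60

```text
t: 16.55
eef_pos: [0.5512, 0.0327, 0.0191]
ee_rot: [-1.571, 0.0, 2.833]
force: [-0.1, -0.5, -0.4]
width: 0.0647
```

Call:
move_arm --deltas '[{"dp": [0,-20,0],"rotation": [0,0,0]},{"dp": [0,-35,0],"rotation": [0,0,0]},{"dp": [0,-38,0],"rotation": [0,0,0]},{"dp": [0,-35,0],"rotation": [0,0,0]},{"dp": [0,0,0],"rotation": [0,0,0]}]'

```text
t: 16.97
eef_pos: [0.5497, 0.0318, 0.1499]
ee_rot: [-1.566, -0.005, 2.834]
force: [1.8, -0.2, 0.8]
width: 0.0671
```

```bash
python3 - <<'E'
from h import *
f=grab("wrist"); cv2.imwrite("pics/w7.png",f["bgr"])
wlid(f,(.55,.032),.058)
E
./pl .585 -.194 .15 180 8
```

```text
lid c fit [548.6  34. ] r 22.1 enc [549.3  34.2  23.7] | strip n 449 ang centroid 1.5 pca 5.0 off 10.5 rect [24.8 11.4] otsu 105.0
t17.02 at [548.5  31.7 147.2] [-89.7  -0.4 162.3]
[-8, 0, 16] [-0.0, -1.4, 0.0]
[-14, 0, 29] [-0.0, -2.5, 0.1]
[-13, 0, 30] [-0.0, -2.5, 0.1]
[-11, 0, 30] [-0.0, -2.5, 0.1]
[-10, 0, 31] [-0.0, -2.5, 0.1]
[-9, 0, 31] [-0.0, -2.5, 0.1]
[-7, 0, 31] [-0.0, -2.5, 0.1]
[-3, 0, 17] [-0.0, -1.4, 0.0]
```

View pics/w7.png

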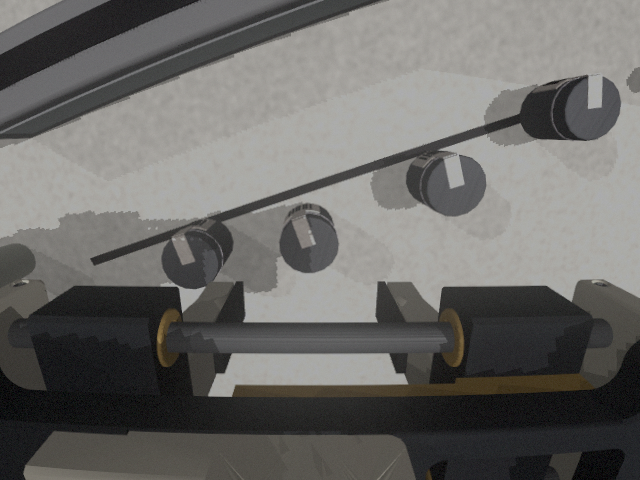

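Run:
```python
from h import *
f=grab("wrist")
for n in [(.562,.127),(.55,.033),(.558,-.082),(.585,-.194)]: wlid(f,n,.058)
zoom(f,150,180,350,300,"w7b.png",4)
```

```text
lid c fit [563.5 125.8] r 22.8 enc [563.6 125.6  23.9] | strip n 417 ang centroid 6.7 pca -2.4 off 10.8 rect [11.3 24. ] otsu 94.0
lid c fit [548.9  33.8] r 22.3 enc [549.3  33.9  23.5] | strip n 451 ang centroid 2.4 pca 1.7 off 10.1 rect [24.8 11.2] otsu 104.0
lid c fit [558.7 -82.5] r 22.8 enc [559.  -82.8  23.7] | strip n 508 ang centroid -6.8 pca 2.4 off 11.0 rect [24.1 11.3] otsu 125.0
lid c fit [ 584.6 -190.8] r 22.9 enc [ 584.7 -191.    24.3] | strip n 466 ang centroid -24.2 pca -6.0 off 11.2 rect [11. 23.] otsu 124.0
```

View pics/w7b.png

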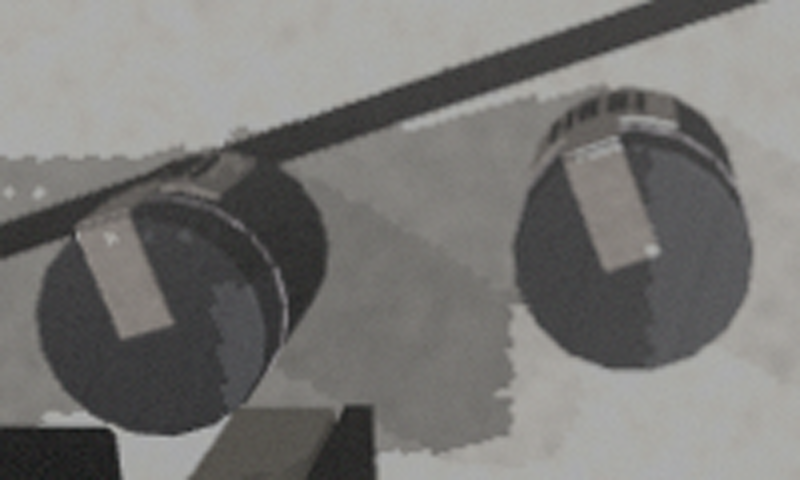

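```bash
cat >> h.py <<'E'
def strip(f,ctr,zt=.0585):
    u0,v0=proj(f,[[ctr[0],ctr[1],zt]])[0]
    h=45; u0=int(np.clip(u0,h,639-h)); v0=int(np.clip(v0,h,479-h)); k=6
    g=cv2.cvtColor(f["bgr"],cv2.COLOR_BGR2GRAY)[v0-h:v0+h,u0-h:u0+h]
    G=cv2.GaussianBlur(cv2.resize(g,None,fx=k,fy=k,interpolation=cv2.INTER_CUBIC),(0,0),3)
    best=None
    for th in range(75,170,5):
        cs,_=cv2.findContours((G>th).astype(np.uint8),cv2.RETR_EXTERNAL,cv2.CHAIN_APPROX_NONE)
        for c in cs:
            uv=(c.reshape(-1,2)+.5)/k-.5+[u0-h,v0-h]; W=plane(f,uv,zt)[:,:2]*1000
            if np.hypot(*(W.mean(0)-np.array(ctr)*1000))>20: continue
            r=cv2.minAreaRect(W.astype(np.float32)); a,b=max(r[1]),min(r[1])
            if not(9<b<14 and 18<a<28): continue
            fill=cv2.contourArea(W.astype(np.float32))/(a*b)
            if best is None or fill>best[0]:
                bx=cv2.boxPoints(r); e=[bx[1]-bx[0],bx[2]-bx[1]]; e=max(e,key=np.linalg.norm); d=W.mean(0)-np.array(ctr)*1000
                e=e*np.sign(e@d); 
                # long-edge points line fit
                L=e/np.linalg.norm(e); N=np.array([-L[1],L[0]]); q=W-np.array(r[0]); al=q@L; pe=q@N; ang=[]
                for sgn in(1,-1):
                    s=(abs(pe-sgn*b/2)<1.5)&(abs(al)<a/2-4); ang.append(np.polyfit(al[s],pe[s],1)[0] if s.sum()>5 else np.nan)
                base=np.degrees(np.arctan2(L[1],L[0])); best=(fill,th,base,base+np.degrees(ang),(a,b))
    print("strip",None if best is None else ("fill %.2f th %d rect %.1f edges %s size %s"%(best[0],best[1],best[2],best[3].round(1),np.round(best[4],1))))
E
python3 - <<'E'
from h import *
f=grab("wrist")
for n in [(.5635,.127),(.549,.034),(.558,-.0825),(.585,-.192)]: strip(f,n)
E
./pl .585 -.194 .15 180 8
```

```text
strip fill 0.91 th 100 rect -1.0 edges [-0.8 -2.8] size [24.5 11.7]
strip fill 0.91 th 115 rect 2.6 edges [2.  0.6] size [24.  11.3]
strip fill 0.96 th 150 rect 0.4 edges [0.8 0.3] size [22.  10.6]
strip fill 0.88 th 165 rect -8.7 edges [-8.4 -9.1] size [22.4 10.1]
t17.12 at [546.   31.1 143.3] [-89.5  -0.7 162.3]
[-8, 0, 16] [-0.0, -1.4, 0.1]
[-14, -1, 29] [-0.1, -2.5, 0.1]
[-13, -1, 29] [-0.1, -2.5, 0.1]
[-12, -1, 30] [-0.1, -2.5, 0.1]
[-10, -1, 30] [-0.1, -2.5, 0.1]
[-9, -1, 31] [-0.1, -2.5, 0.1]
[-8, -1, 31] [-0.1, -2.5, 0.1]
[-3, -1, 17] [-0.0, -1.4, 0.1]
```

Call:
move_arm --deltas '[{"dp": [-8,0,16],"rotation": [0,-1.4,0]},{"dp": [-14,-1,29],"rotation": [0,-2.5,0]},{"dp": [-13,-1,29],"rotation": [0,-2.5,0]},{"dp": [-12,-1,30],"rotation": [0,-2.5,0]},{"dp": [-10,-1,30],"rotation": [0,-2.5,0]}]'

```text
t: 17.53
eef_pos: [0.5682, -0.1123, 0.1408]
ee_rot: [-1.564, -0.024, 3.047]
force: [1.3, 0.6, -0.1]
width: 0.0668
```

Call:
move_arm --deltas '[{"dp": [-9,-1,31],"rotation": [0,-2.5,0]},{"dp": [-8,-1,31],"rotation": [0,-2.5,0]},{"dp": [-3,-1,17],"rotation": [0,-1.4,0]},{"dp": [0,0,0],"rotation": [0,0,0]}]'

```text
t: 17.87
eef_pos: [0.5808, -0.2009, 0.136]
ee_rot: [-1.567, -0.036, -3.12]
force: [0.2, 0.1, 0.0]
width: 0.0671
```

Run:
```python
from h import *
f=grab("wrist"); cv2.imwrite("pics/w8.png",f["bgr"])
c=wlid(f,(.585,-.192),.058)/1000; strip(f,c); strip(f,(.558,-.0825))
to(c[0],c[1],.02,180)
```

```text
lid c fit [ 585.5 -193.3] r 22.5 enc [ 586.1 -193.1   23.8] | strip n 525 ang centroid -10.4 pca -8.1 off 10.8 rect [11.2 24.6] otsu 103.0
strip fill 0.96 th 105 rect -8.8 edges [-8.7 -8.7] size [24.6 11.2]
strip fill 0.90 th 115 rect 0.1 edges [0.5 0.4] size [22.9 11.2]
t17.92 at [ 580.2 -199.9  135.4] [ -89.8   -2.1 -178.8] F [-0.3  1.  -0.6] w66.8 ->dp [ -9.8 115.1  -6.8] rot [-0.21  1.17  2.14]
```

View pics/w8.png

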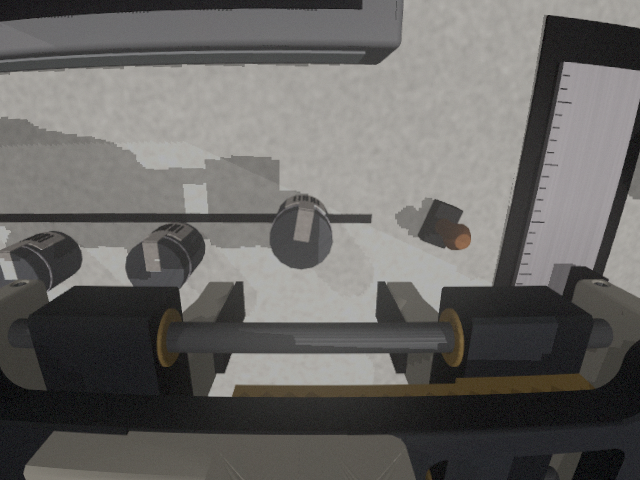

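Call:
move_arm --deltas '[{"dp": [-5,15,-5],"rotation": [-0.2,1.1,2.1]},{"dp": [-4,20,-1],"rotation": [0,0,0]},{"dp": [0,20,0],"rotation": [0,0,0]},{"dp": [0,10,0],"rotation": [0,0,0]},{"dp": [0,0,0],"rotation": [0,0,0]}]'

```text
t: 18.33
eef_pos: [0.5858, -0.1912, 0.0632]
ee_rot: [-1.572, -0.005, 3.138]
force: [-0.6, -0.4, 0.1]
width: 0.0668
```

```bash
./pl .586 -.193 .02 180 4
```

```text
t18.33 at [ 585.8 -191.2   63.2] [-90.1  -0.3 179.8]
[0, 11, 0] [0.0, -0.0, 0.1]
[0, 11, 0] [0.0, -0.0, 0.1]
[0, 11, 0] [0.0, -0.0, 0.1]
[0, 11, 0] [0.0, -0.0, 0.1]
```

Call:
move_arm --deltas '[{"dp": [0,11,1],"rotation": [0,0,0.2]},{"dp": [0,11,1],"rotation": [0,0,0]},{"dp": [0,11,0],"rotation": [0,0,0]},{"dp": [0,9,0],"rotation": [0,0,0]},{"dp": [0,0,0],"rotation": [0,0,0]}]'

```text
t: 18.75
eef_pos: [0.5858, -0.191, 0.0191]
ee_rot: [-1.571, -0.003, 3.141]
force: [-0.1, -0.4, 0.9]
width: 0.0672
```

```bash
./pl .586 -.193 .02 180 1
```

```text
t18.75 at [ 585.8 -191.    19.1] [-90.   -0.2 179.9]
[0, -1, 2] [0.0, -0.1, 0.2]
```

Call:
move_arm --deltas '[{"dp": [0,0,2],"rotation": [0,0,0.2]},{"dp": [0,0,0],"rotation": [0,0,0]},{"dp": [0,0,0],"rotation": [0,0,0]},{"dp": [0,0,0],"rotation": [0,0,0]},{"dp": [0,0,0],"rotation": [0,0,0]}]' --jaw 255 --squeeze 15

```text
t: 19.17
eef_pos: [0.5867, -0.1934, 0.0203]
ee_rot: [-1.571, 0.002, 3.141]
force: [-0.3, 0.0, -1.9]
width: 0.0456
```

Call:
move_arm --deltas '[{"dp": [0,-6,0],"rotation": [0,0,0]},{"dp": [5,-6,0],"rotation": [0,-3,0]},{"dp": [8,0,-4],"rotation": [0,-5,0]},{"dp": [6,0,-3],"rotation": [0,-2,0]},{"dp": [0,0,0],"rotation": [0,0,0]}]'

```text
t: 19.58
eef_pos: [0.5671, -0.1877, 0.035]
ee_rot: [-1.57, 0.003, -2.961]
force: [-0.2, 0.1, -1.4]
width: 0.0458
```

```bash
./pl .565 -.185 .02 189.6 1
```

```text
t19.58 at [ 567.1 -187.7   35. ] [ -90.     0.2 -169.6]
[2, 15, -3] [-0.0, 0.8, -0.2]
```

Call:
move_arm --deltas '[{"dp": [1,6,-2],"rotation": [0,0.8,-0.2]},{"dp": [0,5,0],"rotation": [0,0,0]},{"dp": [0,3,0],"rotation": [0,0,0]},{"dp": [0,2,0],"rotation": [0,0,0]},{"dp": [0,0,0],"rotation": [0,0,0]}]'

```text
t: 20.0
eef_pos: [0.5674, -0.186, 0.0195]
ee_rot: [-1.569, 0.002, -2.981]
force: [-4.0, 3.1, 10.4]
width: 0.0457
```

```bash
./pl .565 -.185 .02 189.6 1
```

```text
t20.00 at [ 567.4 -186.    19.5] [-8.990e+01  1.000e-01 -1.708e+02]
[2, -1, -1] [-0.1, -0.4, -0.1]
```

Call:
move_arm --deltas '[{"dp": [0,-1,0],"rotation": [0,-0.4,0]},{"dp": [0,0,0],"rotation": [0,0,0]}]'

```text
t: 20.17
eef_pos: [0.5677, -0.1862, 0.02]
ee_rot: [-1.569, 0.001, -2.974]
force: [0.1, -0.3, -0.9]
width: 0.0454
```

Call:
move_arm --deltas '[{"dp": [0,0,0],"rotation": [0,0,0]},{"dp": [0,0,0],"rotation": [0,0,0]},{"dp": [0,0,0],"rotation": [0,0,0]},{"dp": [0,0,0],"rotation": [0,0,0]}]' --jaw 60

```text
t: 20.5
eef_pos: [0.5684, -0.1864, 0.0195]
ee_rot: [-1.569, 0.001, -2.975]
force: [0.2, 0.1, -0.6]
width: 0.0649
```

Call:
move_arm --deltas '[{"dp": [0,-20,0],"rotation": [0,0,0]},{"dp": [0,-35,0],"rotation": [0,0,0]},{"dp": [0,-38,0],"rotation": [0,0,0]},{"dp": [0,-35,0],"rotation": [0,0,0]},{"dp": [0,0,0],"rotation": [0,0,0]}]'

```text
t: 20.92
eef_pos: [0.5663, -0.1867, 0.1496]
ee_rot: [-1.57, -0.007, -2.975]
force: [1.5, 0.2, 0.8]
width: 0.0671
```

```bash
python3 - <<'E'
from h import *
f=grab("wrist"); cv2.imwrite("pics/w9.png",f["bgr"])
c=wlid(f,(.568,-.186),.058)/1000; strip(f,c); strip(f,(.558,-.0825))
p,r,W=tape(f,[.125,.03,-.083,-.186]) if 0 else (0,0,0)
E
./pl .48 -.452 .16 180 9
```

```text
lid c fit [ 566.7 -184.6] r 22.3 enc [ 567.2 -184.9   23.7] | strip n 455 ang centroid -4.1 pca 1.1 off 10.4 rect [24.5 11.3] otsu 113.0
strip fill 0.90 th 115 rect 1.1 edges [1.3 1.3] size [25.  11.4]
strip fill 0.95 th 115 rect 0.3 edges [-0.   0.3] size [22.2 10.6]
t20.97 at [ 565.1 -186.2  146.8] [ -90.    -0.5 -170.5]
[9, -1, 17] [-0.0, 0.6, 0.0]
[15, -2, 31] [-0.0, 1.2, 0.1]
[15, -2, 31] [-0.0, 1.2, 0.1]
[14, -2, 31] [-0.0, 1.2, 0.1]
[14, -2, 32] [-0.0, 1.2, 0.1]
[13, -2, 32] [-0.0, 1.2, 0.1]
[12, -2, 32] [-0.0, 1.2, 0.1]
[12, -2, 32] [-0.0, 1.2, 0.1]
[6, -1, 18] [-0.0, 0.6, 0.0]
```

View pics/w9.png

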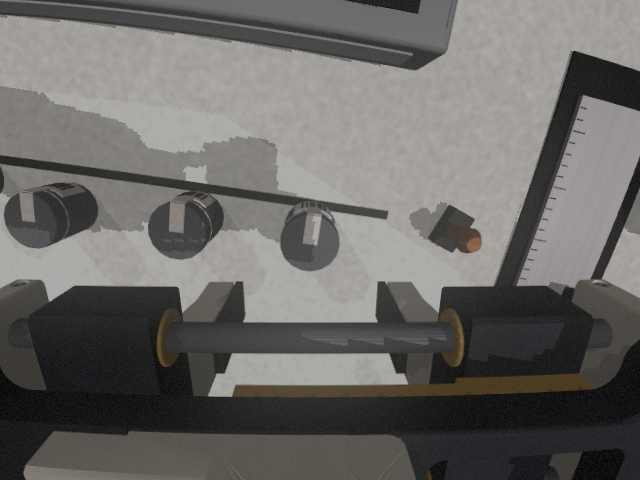

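Call:
move_arm --deltas '[{"dp": [9,-1,17],"rotation": [0,0.6,0]},{"dp": [15,-2,31],"rotation": [0,1.2,0]},{"dp": [15,-2,31],"rotation": [0,1.2,0]},{"dp": [14,-2,31],"rotation": [0,1.2,0]},{"dp": [14,-2,32],"rotation": [0,1.2,0]}]'

```text
t: 21.38
eef_pos: [0.5178, -0.3344, 0.1554]
ee_rot: [-1.572, -0.006, -3.064]
force: [1.4, -0.9, -0.7]
width: 0.0667
```

Call:
move_arm --deltas '[{"dp": [13,-2,32],"rotation": [0,1.2,0]},{"dp": [12,-2,32],"rotation": [0,1.2,0]},{"dp": [12,-2,32],"rotation": [0,1.2,0]},{"dp": [6,-1,18],"rotation": [0,0.6,0]},{"dp": [0,0,0],"rotation": [0,0,0]}]'

```text
t: 21.8
eef_pos: [0.4741, -0.4601, 0.1583]
ee_rot: [-1.573, -0.01, 3.136]
force: [1.1, 0.3, 0.4]
width: 0.0667
```

Run:
```python
from h import *
f=grab("wrist"); cv2.imwrite("pics/w10.png",f["bgr"])
P=depthpts(f); to(.4875,-.452,.01,179.4)
hm=((P[:,:,2]>.030)&(P[:,:,2]<.046)&(abs(P[:,:,0]-.4875)<.1)&(abs(P[:,:,1]+.45)<.05)).astype(np.uint8)
c=max(cv2.findContours(hm,cv2.RETR_EXTERNAL,cv2.CHAIN_APPROX_NONE)[0],key=cv2.contourArea)
print(cv2.boundingRect(c),cv2.minAreaRect((plane(f,c.reshape(-1,2),.038)[:,:2]*1000).astype(np.float32)))
```

```text
t21.85 at [ 474.2 -458.8  157.9] [-90.2  -0.6 179.7] F [-0.5 -0.2 -0.3] w67.1 ->dp [-14.8 147.8  -6.4] rot [0.18 0.31 0.62]
(290, 140, 20, 141) ((489.1512451171875, -450.3066711425781), (15.597725868225098, 118.26016235351562), 89.5728988647461)
```

View pics/w10.png

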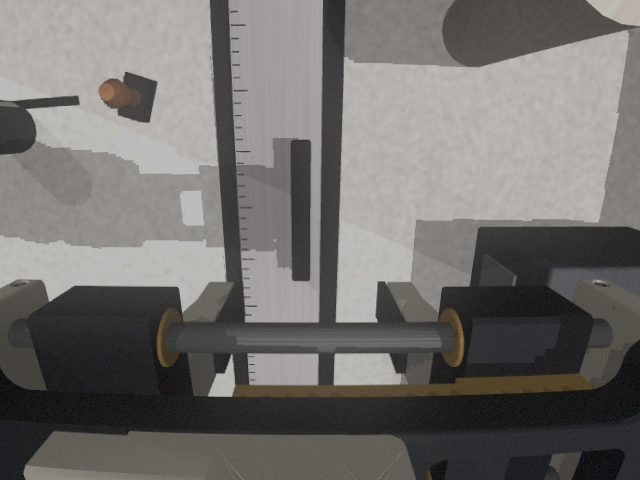

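Call:
move_arm --deltas '[{"dp": [-8,20,-6],"rotation": [0.2,0.3,0.6]},{"dp": [-7,30,-2],"rotation": [0,0,0]},{"dp": [0,30,0],"rotation": [0,0,0]},{"dp": [0,20,0],"rotation": [0,0,0]},{"dp": [0,0,0],"rotation": [0,0,0]}]'

```text
t: 22.27
eef_pos: [0.4907, -0.4483, 0.0539]
ee_rot: [-1.57, 0.003, 3.131]
force: [-0.9, 1.2, -1.3]
width: 0.0671
```

```bash
./pl .489 -.4505 .013 179.5 4
```

```text
t22.27 at [ 490.7 -448.3   53.9] [-89.9   0.2 179.4]
[0, 10, 1] [-0.0, -0.0, -0.0]
[0, 10, 1] [-0.0, -0.0, -0.0]
[0, 10, 1] [-0.0, -0.0, -0.0]
[0, 10, 1] [-0.0, -0.0, -0.0]
```

Call:
move_arm --deltas '[{"dp": [0,10,1],"rotation": [0,0,0]},{"dp": [1,10,1],"rotation": [0,0,0]},{"dp": [0,10,0],"rotation": [0,0,0]},{"dp": [0,7,0],"rotation": [0,0,0]},{"dp": [0,0,0],"rotation": [0,0,0]}]'

```text
t: 22.68
eef_pos: [0.4918, -0.4487, 0.0156]
ee_rot: [-1.569, 0.004, 3.135]
force: [-0.1, -0.5, -0.3]
width: 0.0668
```

```bash
./pl .489 -.4505 .013 179.5 1
```

```text
t22.68 at [ 491.8 -448.7   15.6] [-89.9   0.2 179.6]
[3, 3, 2] [-0.1, 0.1, -0.2]
```

Call:
move_arm --deltas '[{"dp": [2,2,2],"rotation": [0,0.1,-0.2]},{"dp": [0,0,0],"rotation": [0,0,0]}]'

```text
t: 22.85
eef_pos: [0.49, -0.4511, 0.014]
ee_rot: [-1.568, 0.001, 3.133]
force: [0.2, -0.3, -0.5]
width: 0.0672
```

Call:
move_arm --deltas '[{"dp": [0,0,0],"rotation": [0,0,0]},{"dp": [0,0,0],"rotation": [0,0,0]},{"dp": [0,0,0],"rotation": [0,0,0]},{"dp": [0,0,0],"rotation": [0,0,0]},{"dp": [0,0,0],"rotation": [0,0,0]}]' --jaw 255 --squeeze 45

```text
t: 23.27
eef_pos: [0.4911, -0.4524, 0.0164]
ee_rot: [-1.566, 0.004, 3.132]
force: [0.6, 0.4, 0.2]
width: 0.039
```

Call:
move_arm --deltas '[{"dp": [0,0,0],"rotation": [0,0,0]},{"dp": [0,0,0],"rotation": [0,0,0]},{"dp": [0,0,0],"rotation": [0,0,0]}]'

```text
t: 23.52
eef_pos: [0.4913, -0.4525, 0.0169]
ee_rot: [-1.566, 0.005, 3.133]
force: [0.1, -0.1, 1.1]
width: 0.0191
```

```bash
./pl .489 -.4505 .013 179.5 1
```

```text
t23.52 at [ 491.3 -452.5   16.9] [-89.7   0.3 179.5]
[2, 4, -2] [-0.3, -0.0, -0.3]
```

Call:
move_arm --deltas '[{"dp": [0,4,0],"rotation": [-0.3,0,-0.3]},{"dp": [0,0,0],"rotation": [0,0,0]},{"dp": [0,0,0],"rotation": [0,0,0]},{"dp": [0,0,0],"rotation": [0,0,0]}]'

```text
t: 23.85
eef_pos: [0.4916, -0.4521, 0.0165]
ee_rot: [-1.571, 0.0, 3.134]
force: [0.1, 0.3, -2.7]
width: 0.016
```

```bash
./pl .489 -.4505 .013 179.5 1
python3 - <<'E'
from h import *
f=grab("top")
p,r,W=tape(f,[.125,.03,-.083,-.186,.08,-.13]); print("tape",p,r,len(W))
for t in tins(f): print(t)
zoom(f,200,120,480,300,"t3.png",2.8)
E
```

```text
t23.85 at [ 491.6 -452.1   16.5] [-90.    0.  179.6]
[3, 4, -2] [0.0, 0.1, -0.0]
tape [-0.0114042   0.58013815] 1.0307408338183777e-05 9
(array([0.56047941, 0.12495702, 0.058     ]), np.float64(0.7592701222572196), np.float64(13.083979739853692), 349)
(array([ 0.56387849, -0.18658198,  0.058     ]), np.float64(-6.141364762703664), np.float64(13.240681448770237), 361)
(array([ 0.55638896, -0.08483285,  0.058     ]), np.float64(-3.1974167229525694), np.float64(12.032540750232233), 360)
(array([0.54548536, 0.03265507, 0.058     ]), np.float64(0.07942845793165607), np.float64(14.761665309323146), 365)
(array([0.38919101, 0.29074321, 0.058     ]), np.float64(141.33133847837138), np.float64(9.45721715458403), 327)
```

View pics/t3.png

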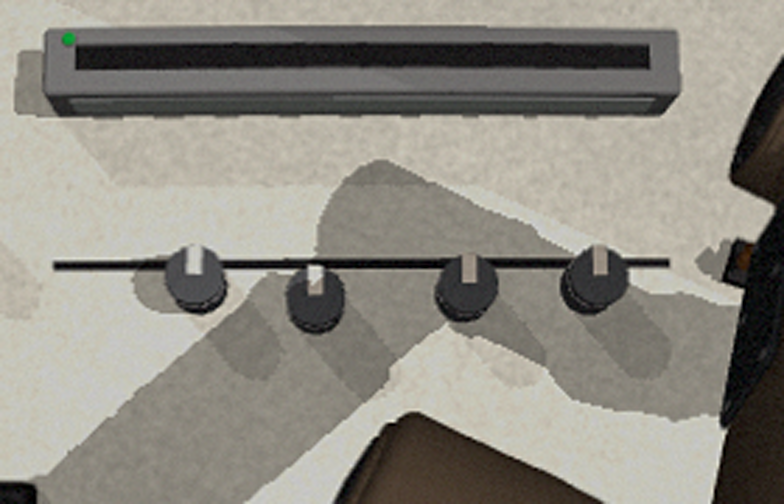

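Call:
move_arm --deltas '[{"dp": [0,-10,0],"rotation": [0,0,0]},{"dp": [0,-20,0],"rotation": [0,0,0]},{"dp": [0,-30,0],"rotation": [0,0,0]},{"dp": [0,-25,0],"rotation": [0,0,0]},{"dp": [0,-15,0],"rotation": [0,0,0]}]'

```text
t: 24.32
eef_pos: [0.4869, -0.4497, 0.113]
ee_rot: [-1.58, -0.014, 3.132]
force: [0.9, -0.3, -2.9]
width: 0.0154
```

```bash
./pl .45 -.2 .12 150 10
```

```text
t24.32 at [ 486.9 -449.7  113. ] [-90.5  -0.8 179.5]
[2, 0, -15] [0.0, 1.8, 0.1]
[5, 0, -27] [0.0, 3.2, 0.1]
[7, -1, -27] [0.0, 3.2, 0.1]
[8, -1, -26] [0.0, 3.2, 0.1]
[10, -1, -26] [0.0, 3.2, 0.1]
[11, -1, -25] [0.0, 3.2, 0.1]
[13, -1, -25] [0.0, 3.2, 0.1]
[14, -1, -24] [0.0, 3.2, 0.1]
[15, -1, -23] [0.0, 3.2, 0.1]
[9, 0, -12] [0.0, 1.8, 0.1]
```

Call:
move_arm --deltas '[{"dp": [2,0,-15],"rotation": [0,1.8,0.2]},{"dp": [5,-1,-27],"rotation": [0,3.2,0.2]},{"dp": [7,-1,-27],"rotation": [0,3.2,0.2]},{"dp": [8,-1,-26],"rotation": [0,3.2,0.2]},{"dp": [10,-1,-26],"rotation": [0,3.2,0]}]'

```text
t: 24.73
eef_pos: [0.4699, -0.3278, 0.1234]
ee_rot: [-1.575, 0.005, 2.863]
force: [1.2, 0.7, -2.8]
width: 0.0155
```

Call:
move_arm --deltas '[{"dp": [11,-1,-25],"rotation": [0,3.2,0]},{"dp": [13,-1,-25],"rotation": [0,3.2,0]},{"dp": [14,-1,-24],"rotation": [0,3.2,0]},{"dp": [15,-1,-23],"rotation": [0,3.2,0]},{"dp": [9,0,-12],"rotation": [0,1.8,0]}]'

```text
t: 25.15
eef_pos: [0.4495, -0.1964, 0.1292]
ee_rot: [-1.576, 0.002, 2.592]
force: [0.0, 0.9, -3.0]
width: 0.016
```

```bash
./pl .442 -.02 .12 91 14
python3 - <<'E'
from h import *
f=grab("wrist"); cv2.imwrite("pics/w11.png",f["bgr"])
E
```

```text
t25.15 at [ 449.5 -196.4  129.2] [-9.030e+01  1.000e-01  1.485e+02]
[4, 0, -6] [0.0, 2.4, 0.0]
[8, 1, -11] [0.0, 4.4, 0.0]
[9, 1, -10] [0.0, 4.4, 0.0]
[10, 1, -10] [0.0, 4.4, 0.0]
[10, 1, -9] [0.0, 4.4, 0.0]
[11, 1, -8] [0.0, 4.4, 0.0]
[11, 1, -7] [0.0, 4.4, 0.0]
[12, 1, -6] [0.0, 4.4, 0.0]
[12, 1, -5] [0.0, 4.4, 0.0]
[13, 1, -4] [0.0, 4.4, 0.0]
[13, 1, -3] [0.0, 4.4, 0.0]
[13, 1, -2] [0.0, 4.4, 0.0]
[13, 1, -1] [0.0, 4.4, 0.0]
[7, 0, 0] [0.0, 2.4, 0.0]
```

View pics/w11.png

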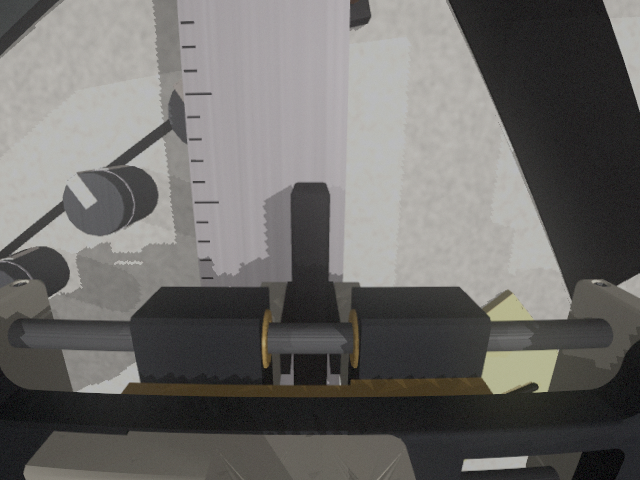

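Call:
move_arm --deltas '[{"dp": [4,0,-6],"rotation": [0,2.4,0]},{"dp": [8,1,-11],"rotation": [0,4.4,0]},{"dp": [9,1,-10],"rotation": [0,4.4,0]},{"dp": [10,1,-10],"rotation": [0,4.4,0]},{"dp": [10,1,-9],"rotation": [0,4.4,0]}]'

```text
t: 25.62
eef_pos: [0.4456, -0.1307, 0.1276]
ee_rot: [-1.578, 0.0, 2.231]
force: [-0.1, 0.9, -1.8]
width: 0.0154
```

Call:
move_arm --deltas '[{"dp": [11,1,-8],"rotation": [0,4.4,0]},{"dp": [11,1,-7],"rotation": [0,4.4,0]},{"dp": [12,1,-6],"rotation": [0,4.4,0]},{"dp": [12,1,-5],"rotation": [0,4.4,0]},{"dp": [13,1,-4],"rotation": [0,4.4,0]}]'

```text
t: 26.03
eef_pos: [0.4422, -0.0613, 0.1242]
ee_rot: [-1.576, -0.003, 1.827]
force: [0.7, 0.2, -3.8]
width: 0.0157
```

```bash
./pl .442 -.02 .10 91 5
```

```text
t26.03 at [442.2 -61.3 124.2] [-90.3  -0.2 104.7]
[5, 3, -1] [0.0, 1.8, 0.0]
[10, 6, -2] [0.1, 3.3, 0.1]
[10, 6, -2] [0.1, 3.3, 0.1]
[10, 6, -1] [0.1, 3.3, 0.1]
[6, 3, 0] [0.0, 1.8, 0.0]
```

Call:
move_arm --deltas '[{"dp": [6,3,-1],"rotation": [0.1,2,0]},{"dp": [10,5,-2],"rotation": [0.1,3.3,0.1]},{"dp": [10,5,-2],"rotation": [0.1,3.3,0.1]},{"dp": [10,4,-1],"rotation": [0,3.3,0]},{"dp": [4,2,0],"rotation": [0,1.6,0]}]'

```text
t: 26.45
eef_pos: [0.4412, -0.0178, 0.1068]
ee_rot: [-1.572, -0.0, 1.577]
force: [0.0, -0.2, -1.7]
width: 0.0158
```

```bash
./pl .442 -.02 .10 91 1;  python3 - <<'E'
from h import *
T,s=tcp()
f=grab("wrist"); cv2.imwrite("pics/w12.png",f["bgr"])
# ruler edge in tool frame: tick side; sample at blade top z = tcp z -13.5+5 mm
f2=grab("top"); zoom(f2,180,100,500,340,"t4.png",2.5)
E
```

```text
t26.45 at [441.2 -17.8 106.8] [-90.1  -0.   90.4]
[-2, 7, -1] [0.1, -0.6, 0.0]
```

View pics/w12.png

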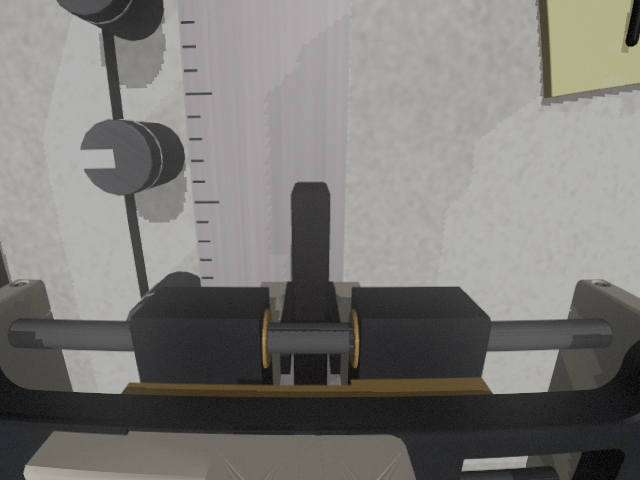

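View pics/t4.png

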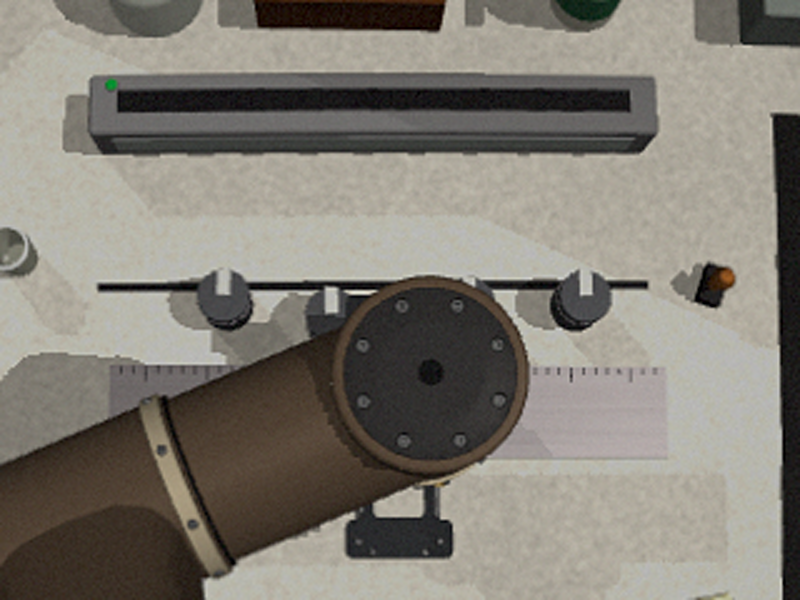

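Call:
move_arm --deltas '[{"dp": [-2,20,0],"rotation": [0.1,-0.6,0]},{"dp": [0,25,0],"rotation": [0,0,0]},{"dp": [0,20,0],"rotation": [0,0,0]},{"dp": [0,8,0],"rotation": [0,0,0]},{"dp": [0,0,0],"rotation": [0,0,0]}]'

```text
t: 26.97
eef_pos: [0.4438, -0.0207, 0.0348]
ee_rot: [-1.576, -0.002, 1.6]
force: [-0.7, 0.2, -1.3]
width: 0.0157
```

```bash
./pl .44 -.02 .015 90.9 1
```

```text
t26.97 at [443.8 -20.7  34.8] [-90.3  -0.1  91.7]
[1, 20, 4] [0.3, 0.8, 0.1]
```

Call:
move_arm --deltas '[{"dp": [0,8,1],"rotation": [0.3,0.8,0.1]},{"dp": [0,7,0],"rotation": [0,0,0]},{"dp": [0,4,0],"rotation": [0,0,0]},{"dp": [0,0,0],"rotation": [0,0,0]}]'

```text
t: 27.3
eef_pos: [0.4445, -0.0209, 0.0166]
ee_rot: [-1.573, -0.0, 1.585]
force: [0.2, 0.6, -3.1]
width: 0.016
```

```bash
./pl .44 -.02 .0145 90.95 1
python3 - <<'E'
from h import *
f=grab("wrist"); cv2.imwrite("pics/w13.png",f["bgr"])
P=depthpts(f)
# blade points depth & counter
for (u,v) in [(230,60),(300,60),(230,230),(330,150),(420,150),(420,60)]: print((u,v),(P[v-3:v+4,u-3:u+4].reshape(-1,3).mean(0)*1000).round(1))
E
```

```text
t27.30 at [444.5 -20.9  16.6] [-90.1  -0.   90.8]
[1, 2, 5] [0.1, -0.1, 0.0]
(230, 60) [ 480.6 -131.6    8. ]
(300, 60) [ 449.5 -131.7    8.1]
(230, 230) [484.1 -53.2   8.3]
(330, 150) [nan nan nan]
(420, 150) [ 3.899e+02 -9.340e+01 -2.000e-01]
(420, 60) [ 393.5 -134.7   -0.4]
```

View pics/w13.png

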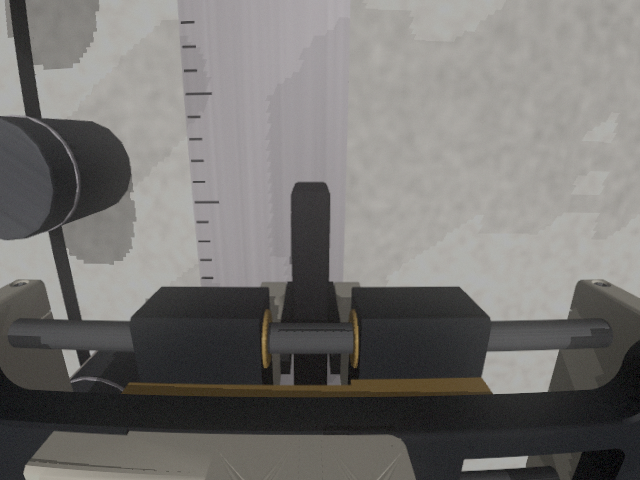

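Call:
move_arm --deltas '[{"dp": [0,1.5,-5],"rotation": [0.1,-0.1,0]},{"dp": [0,0.7,-5],"rotation": [0,0,0]},{"dp": [0,0,0],"rotation": [0,0,0]}]'

```text
t: 27.6
eef_pos: [0.4567, -0.0202, 0.0158]
ee_rot: [-1.574, -0.001, 1.589]
force: [0.2, 0.3, -3.2]
width: 0.0156
```

```bash
cat >> h.py <<'E'
def edge_tape(save=None):
    T,s=tcp(); f=grab("wrist"); g=cv2.GaussianBlur(cv2.cvtColor(f["bgr"],cv2.COLOR_BGR2GRAY),(0,0),1).astype(float)
    if save: cv2.imwrite("pics/"+save,f["bgr"])
    zt=T[2,3]-.0135+.005; b,gc,r=[f["bgr"][:,:,i].astype(float) for i in range(3)]
    # ruler edge: predicted from TCP, search gradient
    out={}
    A=s["ee_rot"][2]; n=np.array([np.sin(A),-np.cos(A)])  # -tool z = push dir
    ax=np.array([np.cos(A),np.sin(A)])
    P=depthpts(f)
    E=[];Q=[]
    for d in np.arange(-.21,-.05,.006):
        c=T[:2,3]+n*.058+ax*d
        # sample along n from -12..+12mm on plane zt: steep depth/colour step via bluish-tint (b-r)
        k=np.arange(-.010,.0101,.0005); S=np.c_[c+k[:,None]*n,np.full(len(k),zt)]
        uv=proj(f,S).astype(np.float32)
        if uv.min()<2 or uv[:,0].max()>636 or uv[:,1].max()>270: continue
        tint=cv2.remap(cv2.GaussianBlur((b-gc).astype(np.float32),(0,0),1.5),uv[:,0],uv[:,1],cv2.INTER_LINEAR).ravel()
        i=np.argmin(np.gradient(cv2.GaussianBlur(tint.reshape(-1,1),(1,9),2).ravel())); E.append(np.r_[S[i,:2],k[i]])
    for y in np.arange(-.25,-.03,.004):
        k=np.arange(-.016,.0161,.0005); S=np.c_[.5812-.0165*y+k,np.full(len(k),y),np.zeros(len(k))]
        uv=proj(f,S).astype(np.float32)
        if uv.min()<2 or uv[:,0].max()>636 or uv[:,1].max()>275: continue
        v=cv2.remap(g.astype(np.float32),uv[:,0],uv[:,1],cv2.INTER_LINEAR).ravel(); w=np.clip(np.median(v)-30-v,0,None)
        wid=(w>0).sum()*.5
        if 5<wid<11: Q.append([(S[:,0]*w).sum()/w.sum(),y])
    to(T[0,3],T[1,3],.0145,90.95)
    def fit(Z): 
        Z=np.array(Z); 
        if len(Z)<4: return None
        p=np.polyfit(Z[:,1],Z[:,0],1); r=Z[:,0]-np.polyval(p,Z[:,1]); m=abs(r)<2*np.median(abs(r))+1e-4; p=np.polyfit(Z[m,1],Z[m,0],1); return p
    pe,pt=fit(E),fit(Q)
    for nm,p,q in(("edge",pe,E),("tape",pt,Q)):
        print(nm,len(q),None if p is None else "x(-.2)=%.1f x(-.1)=%.1f x(0)=%.1f slope %.2fdeg"%tuple([*(1e3*np.polyval(p,[-.2,-.1,0])),-np.degrees(np.arctan(p[0]))]))
    return f
E
python3 -c "
from h import *
edge_tape('w14.png')"
```

```text
t27.65 at [456.3 -20.3  15.7] [-90.1  -0.   91. ] F [ 0.3  0.1 -3.3] w15.9 ->dp [ 0.1  1.2 -0.4] rot [0.15 0.06 0.05]
edge 14 x(-.2)=515.5 x(-.1)=514.8 x(0)=514.1 slope 0.40deg
tape 25 x(-.2)=591.8 x(-.1)=579.6 x(0)=567.5 slope 6.93deg
```

View pics/w14.png

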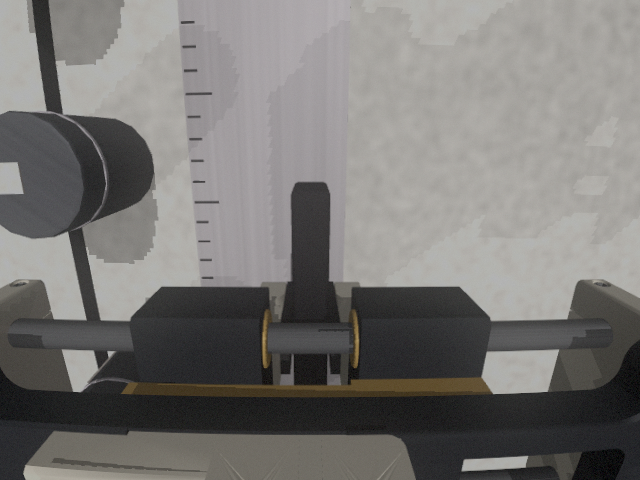

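Call:
move_arm --deltas '[{"dp": [0,1,-4],"rotation": [0.1,0,0]},{"dp": [0,0,-4],"rotation": [0,0,0]},{"dp": [0,0,-4],"rotation": [0,0,0]},{"dp": [0,0,-4],"rotation": [0,0,0]},{"dp": [0,0,-4],"rotation": [0,0,0]}]'

```text
t: 28.07
eef_pos: [0.4768, -0.0202, 0.0148]
ee_rot: [-1.57, -0.001, 1.588]
force: [-2.3, 0.4, -1.4]
width: 0.0154
```

```bash
./pl .48 -.02 .0142 90.95 1
```

```text
t28.07 at [476.8 -20.2  14.8] [-89.9  -0.   91. ]
[0, 1, -3] [-0.1, 0.1, 0.0]
```

Call:
move_arm --deltas '[{"dp": [0,0.5,-4],"rotation": [0,0,0]},{"dp": [0,0,-5],"rotation": [0,0,0]},{"dp": [0,0,-5],"rotation": [0,0,0]},{"dp": [0,0,-5],"rotation": [0,0,0]},{"dp": [0,0,-4],"rotation": [0,0,0]}]'

```text
t: 28.48
eef_pos: [0.489, -0.0225, 0.0126]
ee_rot: [-1.547, 0.003, 1.584]
force: [-20.4, 10.1, 22.0]
width: 0.0156
```

```bash
sed -i 's/    for y in np.arange(-.25,-.03,.004):/    for y in np.r_[np.arange(-.16,-.117,.003),np.arange(-.05,-.03,.003)]:/' h.py; python3 -c "
from h import *
edge_tape('w15.png'); f=grab('top'); zoom(f,180,100,500,340,'t5.png',2.5)
for t in tins(f): print(t)"
```

```text
t28.53 at [489.1 -22.5  12.7] [-88.6   0.2  90.7] F [-18.4   7.   18.4] w15.4 ->dp [-0.  -1.8  0.2] rot [-1.38 -0.21 -0.18]
edge 14 x(-.2)=549.3 x(-.1)=547.3 x(0)=545.4 slope 1.12deg
tape 19 x(-.2)=585.5 x(-.1)=584.1 x(0)=582.6 slope 0.82deg
(array([ 0.57027279, -0.18717135,  0.058     ]), np.float64(-3.0342980000210087), np.float64(12.500926685878538), 357)
```

View pics/w15.png

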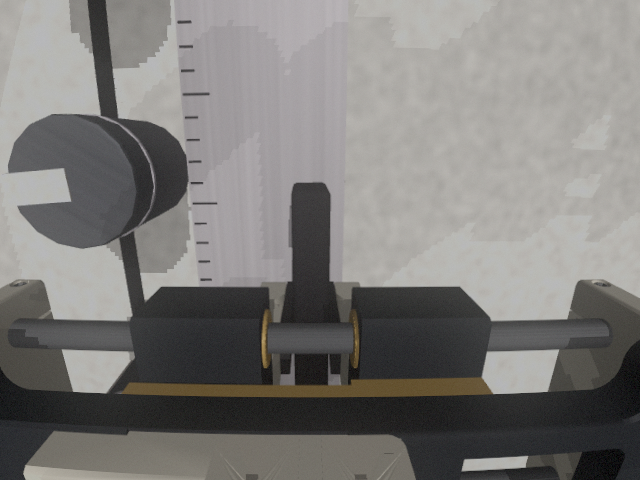

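View pics/t5.png

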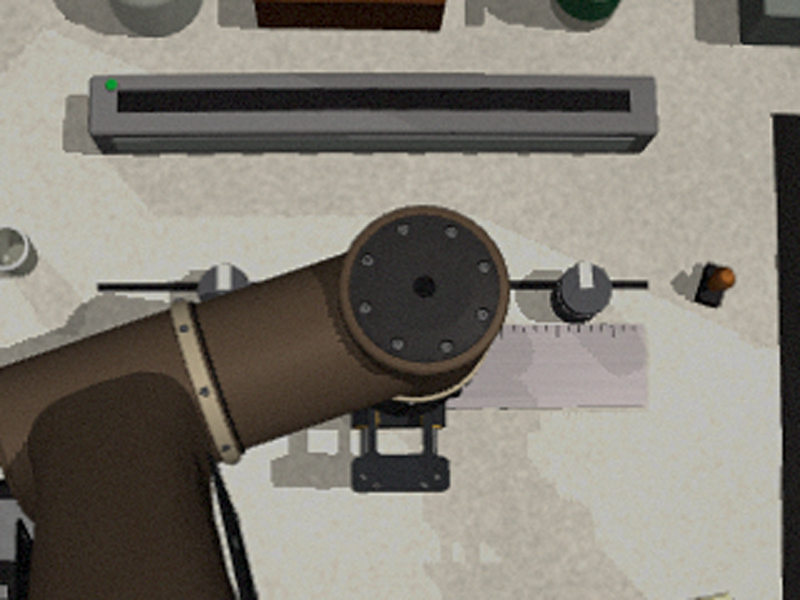

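Call:
move_arm --deltas '[{"dp": [0,-3,0],"rotation": [-1.4,-0.2,-0.2]},{"dp": [0,0,0],"rotation": [0,0,0]}]'

```text
t: 28.75
eef_pos: [0.4887, -0.0225, 0.0158]
ee_rot: [-1.571, -0.0, 1.587]
force: [-1.0, 0.1, -3.0]
width: 0.0155
```

```bash
python3 -c "
from h import *
edge_tape('w16.png')"
```

```text
t28.80 at [489.3 -22.4  15.7] [-90.   -0.   90.9] F [-0.7  0.6 -1.6] w15.3 ->dp [-0.1  1.2  0.6] rot [ 0.   -0.01  0.01]
edge 14 x(-.2)=549.3 x(-.1)=547.1 x(0)=544.8 slope 1.29deg
tape 21 x(-.2)=585.4 x(-.1)=584.0 x(0)=582.6 slope 0.80deg
```

Call:
move_arm --deltas '[{"dp": [0,0,-3],"rotation": [0,0,0]},{"dp": [0,0,-4],"rotation": [0,0,0]},{"dp": [0,0,-4],"rotation": [0,0,0]},{"dp": [0,0,-3],"rotation": [0,0,0]}]'

```text
t: 29.13
eef_pos: [0.4947, -0.0246, 0.0137]
ee_rot: [-1.553, 0.003, 1.585]
force: [-8.8, 1.4, 2.8]
width: 0.0157
```

```bash
./pl .51 -.022 .0155 90.95 1
```

```text
t29.13 at [494.7 -24.6  13.7] [-89.    0.2  90.8]
[2, -2, -15] [-1.0, -0.2, -0.2]
```

Call:
move_arm --deltas '[{"dp": [1,-2,-4],"rotation": [-1,-0.2,-0.2]},{"dp": [0.5,-0.5,-5],"rotation": [-0.3,0,0]},{"dp": [0.5,-0.5,-5],"rotation": [-0.3,0,0]},{"dp": [0.5,-0.5,-4],"rotation": [-0.3,0,0]}]'

```text
t: 29.47
eef_pos: [0.5051, -0.0244, 0.0139]
ee_rot: [-1.569, 0.004, 1.585]
force: [-9.4, 1.4, 3.7]
width: 0.0158
```

```bash
./pl .515 -.022 .0155 90.95 1
```

```text
t29.47 at [505.1 -24.4  13.9] [-89.9   0.2  90.8]
[2, -2, -10] [-0.1, -0.2, -0.2]
```

Call:
move_arm --deltas '[{"dp": [1,-2,-4],"rotation": [-0.2,-0.2,-0.2]},{"dp": [0.5,-0.5,-4],"rotation": [-0.2,0,0]},{"dp": [0.5,-0.5,-4],"rotation": [-0.2,0,0]},{"dp": [0,0,0],"rotation": [0,0,0]}]'

```text
t: 29.8
eef_pos: [0.5133, -0.0239, 0.0146]
ee_rot: [-1.569, 0.003, 1.586]
force: [-0.5, 0.8, -2.7]
width: 0.0155
```

```bash
python3 -c "
from h import *
edge_tape('w17.png')"
```

```text
t29.85 at [513.4 -23.8  14.6] [-89.9   0.1  90.9] F [-2.6 -0.1 -2.8] w15.5 ->dp [-0.   0.1  0. ] rot [-0.08 -0.07 -0.15]
edge 14 x(-.2)=574.5 x(-.1)=571.6 x(0)=568.8 slope 1.65deg
tape 20 x(-.2)=585.4 x(-.1)=584.1 x(0)=582.8 slope 0.75deg
```

View pics/w17.png

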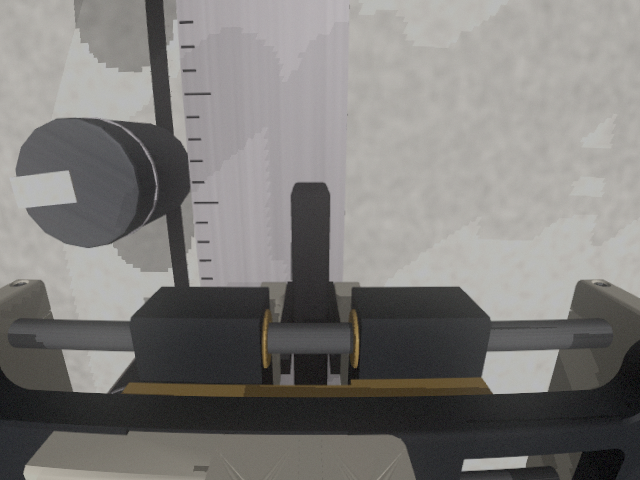

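```bash
python3 -c "
from h import *
f=edge_tape('w18.png'); T,s=tcp()
b=f['bgr'].astype(np.float32); tint=cv2.GaussianBlur(b[:,:,0]-b[:,:,1],(0,0),1.2); g=cv2.GaussianBlur(b[:,:,1],(0,0),.8)
for v in list(range(5,110,12))+list(range(255,285,6)):
    row=tint[v,165:215]; 
    # half level between counter tint and blade tint
    lo=np.median(tint[v,375:400]); hi=np.median(tint[v,225:262]); i=np.nonzero(row<(lo+hi)/2)[0].max(); a=row[i];c=row[i+1]; ue=165+i+((lo+hi)/2-a)/(c-a)
    grow=g[v,130:205]; j=np.argmin(grow); dk=grow[j]; 
    print(v,'edge u %.1f'%ue, (plane(f,[(ue,v)],.0061)[0,:2]*1000).round(1),'tape',130+j,(plane(f,[(130+j,v)],0)[0,:2]*1000).round(1),'lo/hi %.1f %.1f'%(lo,hi))
"
python3 - <<'E'
import cv2
im=cv2.imread('pics/w18.png'); cv2.imwrite('pics/w18z.png',cv2.resize(im[0:290,120:260],None,fx=2,fy=2,interpolation=cv2.INTER_CUBIC))
E
```

```text
t29.90 at [513.4 -23.9  14.6] [-89.9   0.1  90.9] F [-1.8 -0.4 -1.6] w15.6 ->dp [ 0.   0.1 -0. ] rot [-0.07 -0.07 -0.14]
edge 14 x(-.2)=574.5 x(-.1)=571.7 x(0)=568.9 slope 1.59deg
tape 20 x(-.2)=585.4 x(-.1)=584.1 x(0)=582.8 slope 0.75deg
5 edge u 175.9 [ 572.6 -157.4] tape 156 [ 584.  -159.7] lo/hi -3.3 2.5
17 edge u 176.4 [ 572.7 -152.5] tape 149 [ 587.6 -154.7] lo/hi -4.6 2.7
29 edge u 174.6 [ 573.8 -147.6] tape 151 [ 587.  -149.6] lo/hi -4.4 2.7
41 edge u 169.9 [ 576.2 -142.7] tape 156 [ 585.1 -144.4] lo/hi -4.5 2.5
53 edge u 178.8 [ 572.5 -137.7] tape 156 [ 585.5 -139.2] lo/hi -4.8 2.5
65 edge u 179.9 [ 572.3 -132.6] tape 154 [ 586.8 -134. ] lo/hi -4.5 2.6
77 edge u 180.9 [ 572.2 -127.5] tape 157 [ 585.8 -128.7] lo/hi -4.8 2.5
89 edge u 181.8 [ 572.1 -122.4] tape 161 [ 584.3 -123.3] lo/hi -4.6 2.5
101 edge u 182.7 [ 572.1 -117.2] tape 157 [ 586.7 -117.9] lo/hi -4.2 2.4
255 edge u 196.9 [570.9 -42.6] tape 178 [583.3 -40.3] lo/hi -4.5 2.2
261 edge u 197.4 [570.9 -39.3] tape 179 [583.1 -36.9] lo/hi -4.3 2.3
267 edge u 198.1 [570.8 -36. ] tape 177 [584.5 -33.4] lo/hi -4.4 2.2
273 edge u 198.6 [570.9 -32.6] tape 184 [581.  -29.9] lo/hi -4.7 2.1
279 edge u 199.5 [570.6 -29.2] tape 179 [584.1 -26.4] lo/hi -4.4 2.4
```

View pics/w18z.png

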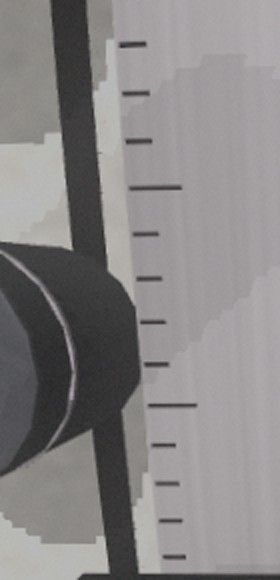

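Call:
move_arm --deltas '[{"dp": [0,-0.5,-4],"rotation": [-0.2,0,-0.1]},{"dp": [0.5,-0.7,-4],"rotation": [-0.3,0,0]},{"dp": [0.5,-0.7,-4],"rotation": [-0.3,0,0]},{"dp": [0.3,-0.3,-2],"rotation": [-0.2,0,0]},{"dp": [0,0,0],"rotation": [0,0,0]}]'

```text
t: 30.32
eef_pos: [0.526, -0.0229, 0.0153]
ee_rot: [-1.583, 0.002, 1.584]
force: [-3.8, -0.0, -3.1]
width: 0.0156
```

```bash
cat >> h.py <<'E'
def gap(save):
    T,s=tcp(); f=grab("wrist"); cv2.imwrite("pics/"+save,f["bgr"])
    to(T[0,3],T[1,3],.0148,90.95)
    b=f['bgr'].astype(np.float32); tint=cv2.GaussianBlur(b[:,:,0]-b[:,:,1],(0,0),1.2); g=cv2.GaussianBlur(b[:,:,1],(0,0),.8)
    for v in list(range(5,110,13))+list(range(250,285,6)):
        lo=np.median(tint[v,375:400]); hi=np.median(tint[v,225:262]); h=(lo+hi)/2; row=tint[v,165:225]; i=np.nonzero(row<h)[0].max(); ue=165+i+(h-row[i])/(row[i+1]-row[i])
        grow=g[v]; hh=70; d=np.nonzero(grow[120:225]<hh)[0]+120
        E=plane(f,[(ue,v)],T[2,3]-.0085)[0,:2]*1000
        if len(d)<3: print(v,'edge',E.round(1)); continue
        q=plane(f,[(d.min()-.5,v),(d.max()+.5,v)],0)[:,:2]*1000
        print(v,'edge',E.round(1),'tape far %.1f near %.1f w %.1f'%(q[0,0],q[1,0],q[0,0]-q[1,0]))
    cv2.imwrite("pics/z"+save,cv2.resize(f["bgr"][0:290,120:300],None,fx=2,fy=2,interpolation=cv2.INTER_CUBIC))
E
python3 -c "
from h import *
gap('w19.png')"
```

```text
t30.37 at [526.  -22.9  15.3] [-90.7   0.1  90.8] F [-2.7 -0.8 -3.6] w15.6 ->dp [-0.   0.5 -0. ] rot [ 0.71 -0.16 -0.1 ]
5 edge [ 586.3 -156.7]
18 edge [ 586.1 -151.4]
31 edge [ 586.1 -146.1]
44 edge [ 586.2 -140.7]
57 edge [ 585.8 -135.3]
70 edge [ 585.8 -129.8]
83 edge [ 585.7 -124.2]
96 edge [ 585.3 -118.6]
109 edge [ 585.6 -112.9]
250 edge [584.9 -44.1]
256 edge [584.3 -40.9]
262 edge [584.5 -37.6]
268 edge [584.8 -34.2]
274 edge [584.5 -30.8]
280 edge [584.3 -27.4]
```

View pics/zw19.png

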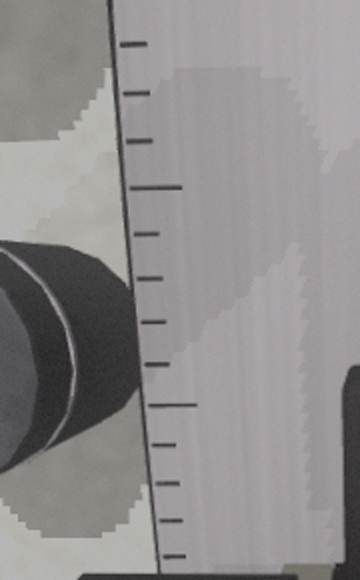

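Call:
move_arm --deltas '[{"dp": [0,0.5,0.8],"rotation": [0.7,-0.1,-0.1]},{"dp": [0,0,0],"rotation": [0,0,0]},{"dp": [0,0,0],"rotation": [0,0,0]}]'

```text
t: 30.62
eef_pos: [0.5261, -0.0226, 0.0153]
ee_rot: [-1.572, -0.001, 1.587]
force: [-4.3, 0.3, -3.0]
width: 0.0156
```

```bash
python3 -c "
from h import *
gap('w20.png'); f=grab('top'); zoom(f,180,100,500,340,'t6.png',2.5); f=grab('side'); zoom(f,270,160,480,320,'s6.png',3.7)" | sed -n '1p;2p;8p;12p'
```

```text
t30.67 at [526.2 -22.6  15.3] [-90.1  -0.   90.9] F [-2.2  0.2 -3.4] w15.5 ->dp [0.  0.5 0. ] rot [ 0.06 -0.02  0.03]
5 edge [ 586.2 -155.9]
83 edge [ 585.6 -123.6]
256 edge [584.5 -40.7]
```

View pics/t6.png

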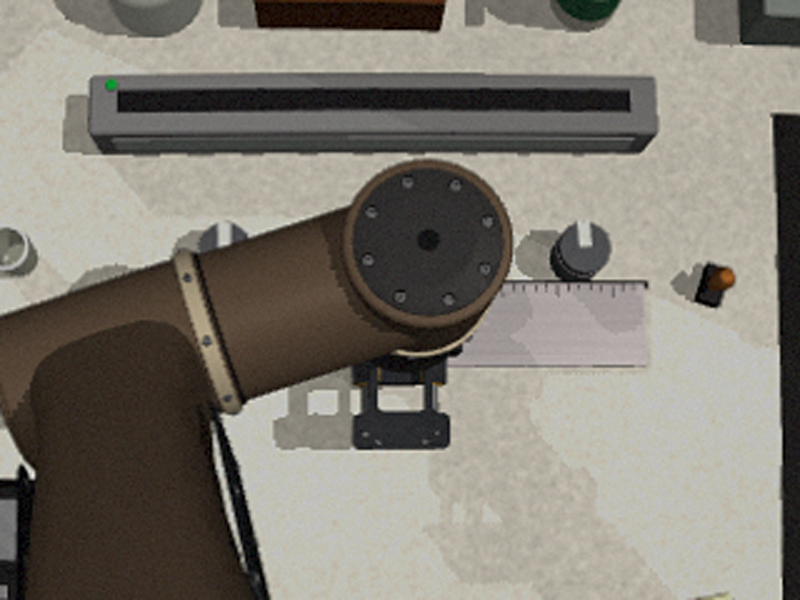

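View pics/s6.png

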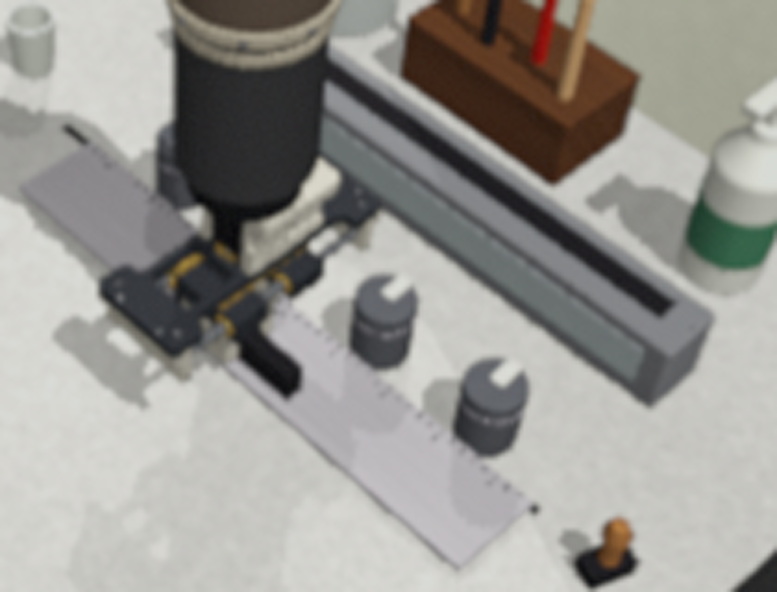

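Call:
move_arm --deltas '[{"dp": [0,-0.5,4],"rotation": [0,0,0]},{"dp": [0,-1,8],"rotation": [0,0,0]},{"dp": [0,-1,12],"rotation": [0,0,0]},{"dp": [0,-2,14],"rotation": [0,0,0]},{"dp": [0,-10,12],"rotation": [0,0,0]}]'

```text
t: 31.18
eef_pos: [0.4774, -0.0226, 0.0299]
ee_rot: [-1.579, -0.002, 1.588]
force: [-1.2, -0.2, -2.9]
width: 0.0156
```

```bash
./pl .455 -.022 .11 91 5; python3 -c "
from h import *
f=grab('wrist'); cv2.imwrite('pics/w21.png',f['bgr'])"
```

```text
t31.18 at [477.4 -22.6  29.9] [-90.5  -0.1  91. ]
[0, -11, 3] [0.1, 0.0, 0.0]
[0, -20, 5] [0.1, 0.0, 0.0]
[0, -20, 5] [0.1, 0.0, 0.0]
[0, -20, 5] [0.1, 0.0, 0.0]
[0, -11, 3] [0.1, 0.0, 0.0]
```

View pics/w21.png

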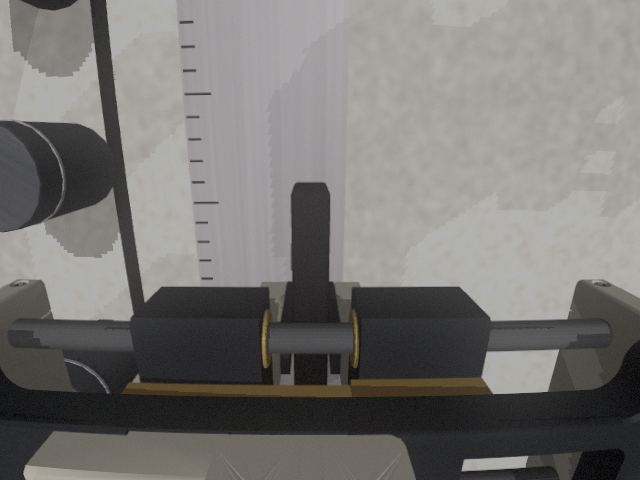

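Call:
move_arm --deltas '[{"dp": [0,-11,3],"rotation": [0.2,0,0]},{"dp": [0,-20,5],"rotation": [0.1,0,0]},{"dp": [0,-20,5],"rotation": [0.1,0,0]},{"dp": [0,-20,5],"rotation": [0,0,0]},{"dp": [0,-11,3],"rotation": [0,0,0]}]'

```text
t: 31.65
eef_pos: [0.4484, -0.0237, 0.1169]
ee_rot: [-1.574, -0.002, 1.59]
force: [-0.1, 0.4, -3.5]
width: 0.0156
```

```bash
./pl .45 -.2 .12 150 15
```

```text
t31.65 at [448.4 -23.7 116.9] [-90.2  -0.1  91.1]
[-7, 0, 0] [0.0, -2.3, 0.0]
[-12, 0, 1] [0.0, -4.2, 0.0]
[-12, 0, 2] [0.0, -4.2, 0.0]
[-12, 0, 2] [0.0, -4.2, 0.0]
[-12, 0, 3] [0.0, -4.2, 0.0]
[-12, 0, 4] [0.0, -4.2, 0.0]
[-11, 0, 5] [0.0, -4.2, 0.0]
[-11, 0, 6] [0.0, -4.2, 0.0]
[-11, 0, 7] [0.0, -4.2, 0.0]
[-10, 0, 7] [0.0, -4.2, 0.0]
[-10, 0, 8] [0.0, -4.2, 0.0]
[-9, 0, 9] [0.0, -4.2, 0.0]
[-8, 0, 9] [0.0, -4.2, 0.0]
[-8, 0, 10] [0.0, -4.2, 0.0]
[-4, 0, 6] [0.0, -2.3, 0.0]
```

Call:
move_arm --deltas '[{"dp": [-7,0,0],"rotation": [0,-2.3,0]},{"dp": [-12,0,1],"rotation": [0,-4.2,0]},{"dp": [-12,0,2],"rotation": [0,-4.2,0]},{"dp": [-12,0,2],"rotation": [0,-4.2,0]},{"dp": [-12,0,3],"rotation": [0,-4.2,0]}]'

```text
t: 32.07
eef_pos: [0.4483, -0.0783, 0.123]
ee_rot: [-1.592, -0.0, 1.94]
force: [-0.5, 0.3, -3.4]
width: 0.0157
```

Call:
move_arm --deltas '[{"dp": [-12,0,4],"rotation": [0,-4.2,0]},{"dp": [-11,0,5],"rotation": [0,-4.2,0]},{"dp": [-11,0,6],"rotation": [0,-4.2,0]},{"dp": [-11,0,7],"rotation": [0,-4.2,0]},{"dp": [-10,0,7],"rotation": [0,-4.2,0]}]'

```text
t: 32.48
eef_pos: [0.4479, -0.1429, 0.1244]
ee_rot: [-1.597, 0.012, 2.328]
force: [0.7, 0.4, -3.6]
width: 0.0156
```

Call:
move_arm --deltas '[{"dp": [-10,0,8],"rotation": [0,-4.2,0]},{"dp": [-9,0,9],"rotation": [0,-4.2,0]},{"dp": [-8,0,9],"rotation": [0,-4.2,0]},{"dp": [-8,0,10],"rotation": [0,-4.2,0]},{"dp": [-4,0,6],"rotation": [0,-2.3,0]}]'

```text
t: 32.9
eef_pos: [0.4494, -0.2026, 0.1255]
ee_rot: [-1.594, 0.026, 2.681]
force: [0.5, 0.5, -2.9]
width: 0.0153
```

```bash
./pl .495 -.45 .12 179.5 12; python3 -c "
from h import *
f=grab('top'); zoom(f,180,100,500,340,'t7.png',2.5)
for t in tins(f): print(t); strip(f,t[0][:2])
print(tape(f,[.125,.033,-.085,-.187])[:2])"
```

```text
t32.90 at [ 449.4 -202.6  125.5] [-91.3   1.5 153.6]
[-7, 0, 10] [0.0, -1.3, -0.1]
[-13, 0, 18] [0.1, -2.3, -0.2]
[-12, 0, 19] [0.1, -2.3, -0.2]
[-12, 0, 19] [0.1, -2.3, -0.2]
[-11, 0, 20] [0.1, -2.3, -0.2]
[-10, 0, 20] [0.1, -2.3, -0.2]
[-9, 0, 21] [0.1, -2.3, -0.2]
[-8, 0, 21] [0.1, -2.3, -0.2]
[-7, 0, 21] [0.1, -2.3, -0.2]
[-7, 0, 22] [0.1, -2.3, -0.2]
[-6, 0, 22] [0.1, -2.3, -0.2]
[-3, 0, 12] [0.0, -1.3, -0.1]
(array([0.60230393, 0.1245455 , 0.058     ]), np.float64(3.3984221319997694), np.float64(12.832101912231185), 342)
strip None
(array([0.60335696, 0.03226996, 0.058     ]), np.float64(4.172631804880241), np.float64(13.03958207161697), 351)
strip None
(array([ 0.60516243, -0.0853059 ,  0.058     ]), np.float64(0.7286376857681925), np.float64(12.697398635224907), 359)
strip None
(array([ 0.60701177, -0.18691931,  0.058     ]), np.float64(5.266106641824184), np.float64(15.051520060379232), 355)
strip fill 0.83 th 120 rect -0.1 edges [4.2 0.2] size [24.2 12.2]
(array([0.38905909, 0.29065131, 0.058     ]), np.float64(149.69275785652448), np.float64(8.481237126548091), 328)
strip None
(array([-0.01256198,  0.5803691 ]), np.float64(7.953658522574791e-06))
```

View pics/t7.png

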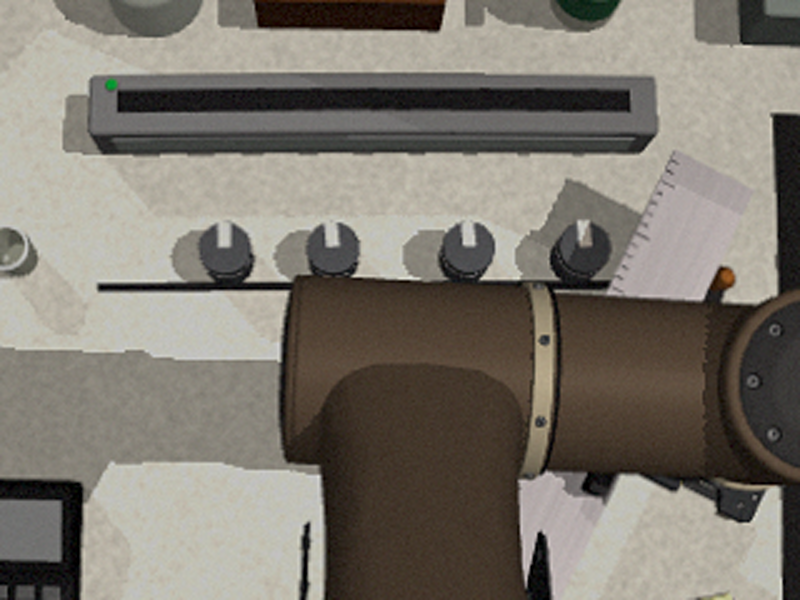

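Call:
move_arm --deltas '[{"dp": [-7,0,10],"rotation": [0.5,-1.3,-0.6]},{"dp": [-13,0,18],"rotation": [0.3,-2.3,-0.5]},{"dp": [-12,0,19],"rotation": [0.3,-2.3,-0.4]},{"dp": [-12,0,19],"rotation": [0.1,-2.3,-0.2]},{"dp": [-11,0,20],"rotation": [0.1,-2.3,-0.2]}]'

```text
t: 33.37
eef_pos: [0.4658, -0.3028, 0.1274]
ee_rot: [-1.571, -0.001, 2.873]
force: [1.5, 0.0, -2.7]
width: 0.0162
```

Call:
move_arm --deltas '[{"dp": [-10,0,20],"rotation": [0.1,-2.3,-0.2]},{"dp": [-9,0,21],"rotation": [0.1,-2.3,-0.2]},{"dp": [-8,0,21],"rotation": [0.1,-2.3,-0.2]},{"dp": [-7,0,21],"rotation": [0.1,-2.3,-0.2]},{"dp": [-7,0,22],"rotation": [0.1,-2.3,-0.2]}]'

```text
t: 33.78
eef_pos: [0.4863, -0.4162, 0.1288]
ee_rot: [-1.564, -0.015, 3.081]
force: [0.8, -0.4, -3.5]
width: 0.0156
```

```bash
./pl .498 -.452 .08 179.2 4
```

```text
t33.78 at [ 486.3 -416.2  128.8] [-89.6  -0.9 176.6]
[-4, 12, 9] [-0.1, -0.7, 0.2]
[-3, 12, 9] [-0.1, -0.7, 0.2]
[-3, 12, 9] [-0.1, -0.7, 0.2]
[-3, 12, 9] [-0.1, -0.7, 0.2]
```

Call:
move_arm --deltas '[{"dp": [-4,6,10],"rotation": [-0.2,-0.8,0.4]},{"dp": [-3,12,9],"rotation": [-0.1,-0.7,0.3]},{"dp": [-3,12,9],"rotation": [-0.1,-0.7,0.2]},{"dp": [-2,12,5],"rotation": [0,-0.4,0]},{"dp": [0,0,0],"rotation": [0,0,0]}]'

```text
t: 34.2
eef_pos: [0.4976, -0.4534, 0.0862]
ee_rot: [-1.568, 0.005, 3.126]
force: [0.6, 0.1, -3.8]
width: 0.0156
```

```bash
./pl .498 -.452 .04 179.2 3; python3 -c "
from h import *
f=grab('wrist'); cv2.imwrite('pics/w22.png',f['bgr'])"
```

```text
t34.20 at [ 497.6 -453.4   86.2] [-89.8   0.3 179.1]
[0, 15, -1] [-0.1, -0.0, -0.1]
[0, 15, -1] [-0.1, -0.0, -0.1]
[0, 15, 0] [-0.1, -0.0, -0.1]
```

View pics/w22.png

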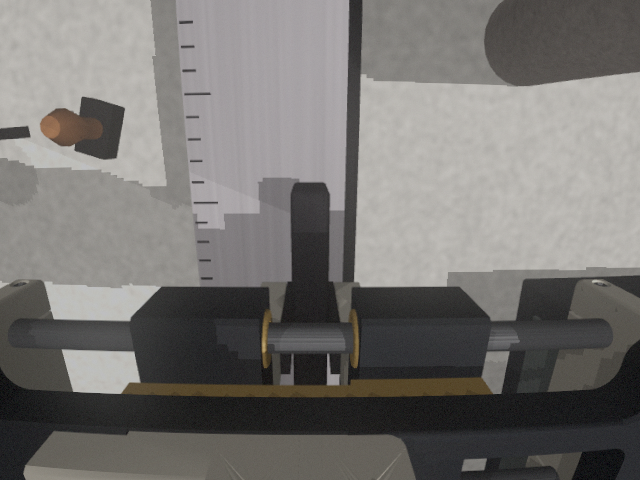

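Call:
move_arm --deltas '[{"dp": [0,18,-1],"rotation": [-0.2,0,-0.2]},{"dp": [0,18,0],"rotation": [0,0,0]},{"dp": [0,16,0],"rotation": [0,0,0]},{"dp": [0,8,0],"rotation": [0,0,0]},{"dp": [0,0,0],"rotation": [0,0,0]}]'

```text
t: 34.67
eef_pos: [0.5002, -0.4501, 0.0307]
ee_rot: [-1.567, 0.008, 3.126]
force: [-0.2, 0.2, -3.0]
width: 0.0154
```

```bash
./pl .498 -.452 .0165 179.2 1; python3 -c "
from h import *
f=grab('wrist'); cv2.imwrite('pics/w23.png',f['bgr'])"
```

```text
t34.67 at [ 500.2 -450.1   30.7] [-89.8   0.4 179.1]
[2, 14, 2] [-0.2, -0.1, -0.4]
```

View pics/w23.png

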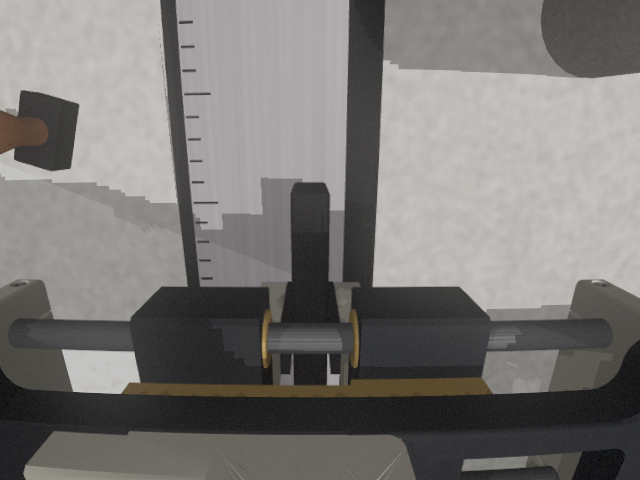

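Call:
move_arm --deltas '[{"dp": [1,5,1],"rotation": [-0.2,0,-0.4]},{"dp": [0,4,0],"rotation": [0,0,0]},{"dp": [0,3,0],"rotation": [0,0,0]},{"dp": [0,1,0],"rotation": [0,0,0]},{"dp": [0,0,0],"rotation": [0,0,0]}]'

```text
t: 35.13
eef_pos: [0.502, -0.452, 0.0221]
ee_rot: [-1.567, 0.006, 3.127]
force: [-0.0, 0.2, -3.3]
width: 0.0154
```

```bash
./pl .498 -.452 .0165 179.2 1
```

```text
t35.13 at [ 502.  -452.    22.1] [-89.8   0.3 179.2]
[4, 6, 0] [-0.2, -0.0, -0.3]
```

Call:
move_arm --deltas '[{"dp": [1,3,0],"rotation": [-0.2,0,-0.3]},{"dp": [0,2.5,0],"rotation": [0,0,0]},{"dp": [0,1.5,0],"rotation": [0,0,0]},{"dp": [0,1,0],"rotation": [0,0,0]},{"dp": [0,0,0],"rotation": [0,0,0]}]'

```text
t: 35.55
eef_pos: [0.5016, -0.4526, 0.0162]
ee_rot: [-1.57, 0.001, 3.127]
force: [-0.2, 0.8, -3.4]
width: 0.0156
```

```bash
./pl .498 -.452 .0165 179.2 1
```

```text
t35.55 at [ 501.6 -452.6   16.2] [-8.990e+01  1.000e-01  1.792e+02]
[4, 0, -1] [-0.1, -0.0, -0.1]
```

Call:
move_arm --deltas '[{"dp": [0,1,0],"rotation": [0,0,0]},{"dp": [0,0.5,0],"rotation": [0,0,0]},{"dp": [0,0,0],"rotation": [0,0,0]}]'

```text
t: 35.8
eef_pos: [0.5018, -0.4527, 0.0158]
ee_rot: [-1.569, 0.002, 3.128]
force: [-0.1, 0.1, -2.5]
width: 0.0156
```

Call:
move_arm --deltas '[{"dp": [0,0,0],"rotation": [0,0,0]},{"dp": [0,0,0],"rotation": [0,0,0]},{"dp": [0,0,0],"rotation": [0,0,0]},{"dp": [0,0,0],"rotation": [0,0,0]},{"dp": [0,0,0],"rotation": [0,0,0]}]' --jaw 110

```text
t: 36.22
eef_pos: [0.5028, -0.4536, 0.0158]
ee_rot: [-1.568, 0.004, 3.128]
force: [0.8, -0.1, 0.2]
width: 0.0434
```

```bash
./pl .498 -.452 .0165 179.2 1
```

```text
t36.22 at [ 502.8 -453.6   15.8] [-89.8   0.2 179.2]
[5, -1, -2] [-0.2, 0.0, -0.2]
```

Released; rise and view.

Call:
move_arm --deltas '[{"dp": [0,-8,0],"rotation": [0,0,0]},{"dp": [0,-20,0],"rotation": [0,0,0]},{"dp": [0,-35,0],"rotation": [0,0,0]},{"dp": [0,-38,0],"rotation": [0,0,0]},{"dp": [0,-35,0],"rotation": [0,0,0]}]'

```text
t: 36.63
eef_pos: [0.4975, -0.4504, 0.1479]
ee_rot: [-1.577, -0.012, 3.127]
force: [1.1, -1.0, 0.3]
width: 0.0496
```

```bash
./pl .555 -.15 .20 180 9; python3 -c "
from h import *
f=grab('top'); cv2.imwrite('pics/t8.png',f['bgr'])
for t in tins(f): print(t)
f=grab('wrist'); cv2.imwrite('pics/w24.png',f['bgr'])"
```

```text
t36.63 at [ 497.5 -450.4  147.9] [-90.3  -0.7 179.1]
[-4, -3, -20] [0.0, -0.1, 0.0]
[-7, -6, -37] [0.0, -0.1, 0.1]
[-7, -6, -37] [0.0, -0.1, 0.1]
[-7, -6, -37] [0.0, -0.1, 0.1]
[-7, -6, -37] [0.0, -0.1, 0.1]
[-7, -6, -37] [0.0, -0.1, 0.1]
[-7, -6, -37] [0.0, -0.1, 0.1]
[-7, -6, -37] [0.0, -0.1, 0.1]
[-4, -4, -20] [0.0, -0.1, 0.0]
(array([0.60233417, 0.12461872, 0.058     ]), np.float64(3.3608318272915767), np.float64(12.841666255096726), 339)
(array([0.60341987, 0.0322399 , 0.058     ]), np.float64(3.3151332218439684), np.float64(13.358048491025372), 351)
(array([ 0.60512062, -0.08530624,  0.058     ]), np.float64(3.0538852948694135), np.float64(12.970924415981857), 361)
(array([ 0.60708012, -0.18690806,  0.058     ]), np.float64(-2.1298595001690313), np.float64(12.371538017803223), 355)
(array([0.3890861 , 0.29084706, 0.058     ]), np.float64(153.96088855090622), np.float64(8.275012645521292), 327)
```

View pics/t8.png

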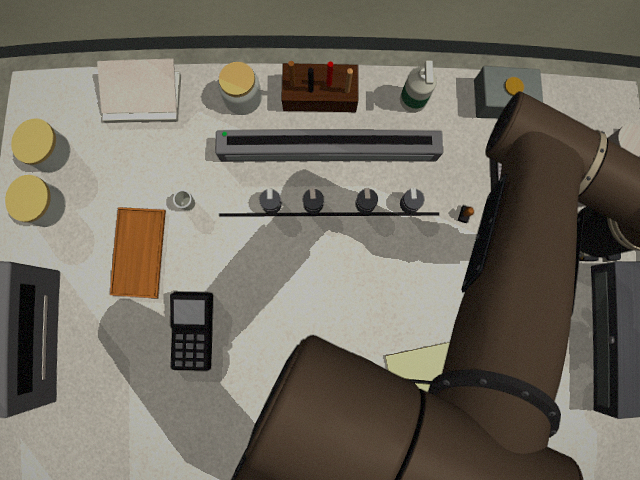

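View pics/w24.png

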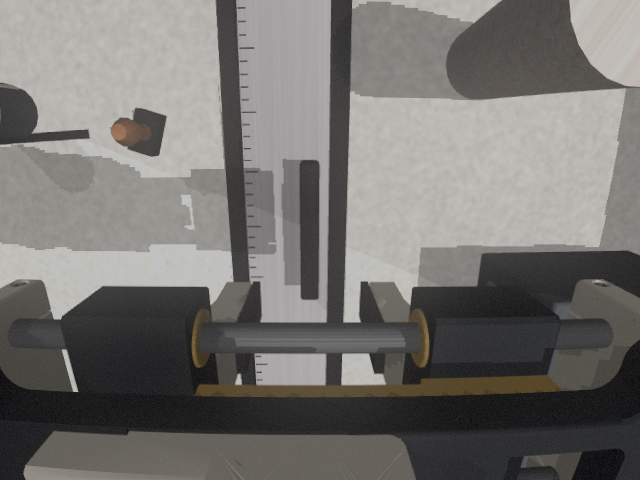

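Call:
move_arm --deltas '[{"dp": [-4,-8,-20],"rotation": [0.2,0,0.5]},{"dp": [-6,-10,-37],"rotation": [0,0,0.2]},{"dp": [-6,-10,-38],"rotation": [0,0,0]},{"dp": [-6,-10,-38],"rotation": [0,0,0]},{"dp": [-6,-8,-38],"rotation": [0,0,0]}]'

```text
t: 37.15
eef_pos: [0.5305, -0.2836, 0.2034]
ee_rot: [-1.564, 0.015, 3.117]
force: [2.0, 0.0, 0.3]
width: 0.0499
```

Call:
move_arm --deltas '[{"dp": [-6,-5,-38],"rotation": [0,0,0]},{"dp": [-6,-5,-38],"rotation": [0,0,0]},{"dp": [-6,0,-38],"rotation": [0,0,0]},{"dp": [-6,0,-38],"rotation": [0,0,0]},{"dp": [0,0,-20],"rotation": [0,0,0]}]'

```text
t: 37.57
eef_pos: [0.5607, -0.1021, 0.2198]
ee_rot: [-1.564, 0.026, 3.119]
force: [0.3, -0.0, 0.4]
width: 0.0498
```

```bash
./pl .57 -.03 .22 180 4; python3 -c "
from h import *
f=grab('wrist'); cv2.imwrite('pics/w25.png',f['bgr'])
for n in [(.605,.1265),(.606,.034),(.608,-.084),(.609,-.185)]: wlid(f,n,.058); strip(f,n)"
```

```text
t37.57 at [ 560.7 -102.1  219.8] [-89.6   1.5 178.7]
[-2, 0, -18] [-0.1, -0.3, -0.4]
[-2, 0, -18] [-0.1, -0.3, -0.4]
[-2, 0, -18] [-0.1, -0.3, -0.4]
[-2, 0, -18] [-0.1, -0.3, -0.4]
lid c fit [604.5 124.5] r 22.8 enc [604.8 124.4  24.4] | strip n 246 ang centroid 17.7 pca 3.5 off 11.1 rect [22.  11.3] otsu 98.0
strip None
lid c fit [605.6  31.7] r 22.5 enc [605.6  31.8  23.6] | strip n 287 ang centroid 16.3 pca 5.6 off 11.0 rect [22.4 11.5] otsu 119.0
strip fill 0.94 th 140 rect 6.8 edges [6.6 5.8] size [23.9 11. ]
lid c fit [607.4 -84.3] r 21.5 enc [607.5 -83.8  22.8] | strip n 298 ang centroid 4.6 pca 5.2 off 10.5 rect [22.3 11.4] otsu 125.0
strip fill 0.93 th 160 rect 4.7 edges [5.3 4. ] size [21.9  9.8]
lid c fit [ 608.4 -184.6] r 22.3 enc [ 608.9 -184.7   23.4] | strip n 293 ang centroid -1.5 pca 5.6 off 11.1 rect [22.2 11.1] otsu 130.0
strip fill 0.90 th 165 rect 3.4 edges [3.6 5.5] size [22.3  9.5]
```

View pics/w25.png

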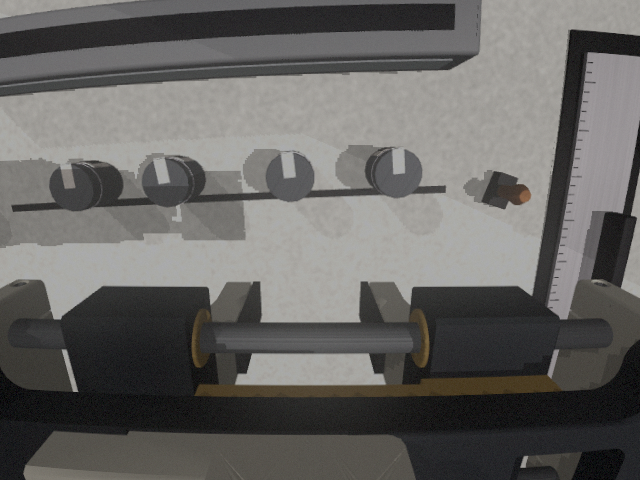

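Call:
move_arm --deltas '[{"dp": [-6,10,-18],"rotation": [-0.2,-0.6,-0.8]},{"dp": [-6,15,-18],"rotation": [-0.1,-0.4,-0.4]},{"dp": [-6,20,-18],"rotation": [0,0,0]},{"dp": [-2,10,-10],"rotation": [0,0,0]},{"dp": [0,0,0],"rotation": [0,0,0]}]'

```text
t: 38.03
eef_pos: [0.5839, -0.0308, 0.1683]
ee_rot: [-1.571, 0.013, -3.14]
force: [-0.2, -0.8, -0.4]
width: 0.05
```

```bash
./pl .58 -.03 .17 180 4; python3 -c "
from h import *
f=grab('wrist'); cv2.imwrite('pics/w26.png',f['bgr'])
for n in [(.605,.1265),(.606,.034),(.608,-.084),(.609,-.185)]: wlid(f,n,.058); strip(f,n); strip(f,n,.058)"
```

```text
t38.03 at [583.9 -30.8 168.3] [ -90.     0.8 -179.9]
[1, 0, 0] [0.0, 0.0, -0.2]
[1, 0, 0] [0.0, 0.0, -0.2]
[1, 0, 0] [0.0, 0.0, -0.2]
[1, 0, 0] [0.0, 0.0, -0.2]
lid c fit [604.9 124.9] r 22.7 enc [604.7 125.   24. ] | strip n 379 ang centroid 13.2 pca -0.3 off 11.0 rect [23.  11.3] otsu 101.0
strip fill 0.77 th 135 rect 1.0 edges [ 3.5 -1.9] size [21.5  9.4]
strip fill 0.77 th 135 rect 1.0 edges [ 3.5 -1.9] size [21.5  9.5]
lid c fit [606.2  32.3] r 22.3 enc [606.2  32.5  23.3] | strip n 401 ang centroid 12.2 pca 4.9 off 10.7 rect [23.3 11.3] otsu 104.0
strip fill 0.91 th 135 rect 5.3 edges [6.7 3. ] size [21.   9.9]
strip fill 0.91 th 135 rect 5.3 edges [6.7 3. ] size [21.   9.9]
lid c fit [607.9 -83.7] r 22.2 enc [608.1 -83.7  23.2] | strip n 417 ang centroid 1.2 pca 6.4 off 10.6 rect [23.6 11.1] otsu 136.0
strip fill 0.95 th 160 rect 5.3 edges [5.2 5.1] size [22.2 10.4]
strip fill 0.95 th 160 rect 5.3 edges [5.2 5.1] size [22.2 10.4]
lid c fit [ 608.8 -183.4] r 22.7 enc [ 609.5 -183.7   24.1] | strip n 375 ang centroid -7.7 pca 8.0 off 10.9 rect [23.2 11.4] otsu 135.0
strip None
strip None
```

View pics/w26.png

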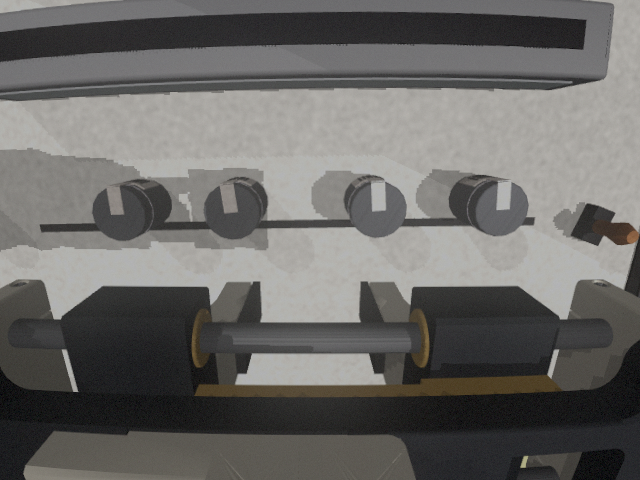

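Call:
move_arm --deltas '[{"dp": [-8,5,18],"rotation": [0,0,-0.8]},{"dp": [-8,5,18],"rotation": [0,0,0]},{"dp": [-6,5,18],"rotation": [0,0,0]},{"dp": [0,0,0],"rotation": [0,0,0]}]'

```text
t: 38.42
eef_pos: [0.6074, -0.0887, 0.1582]
ee_rot: [-1.57, 0.003, -3.137]
force: [-0.3, 0.2, 0.4]
width: 0.0498
```

```bash
./pl .607 .03 .155 180 4; python3 -c "
from h import *
f=grab('wrist'); cv2.imwrite('pics/w27.png',f['bgr'])
for n in [(.606,.034),(.608,-.084),(.609,-.185)]: wlid(f,n,.058); strip(f,n)"
```

```text
t38.42 at [607.4 -88.7 158.2] [ -90.     0.2 -179.7]
[0, 1, -30] [-0.0, 0.1, -0.0]
[0, 1, -30] [-0.0, 0.1, -0.0]
[0, 1, -30] [-0.0, 0.1, -0.0]
[0, 1, -30] [-0.0, 0.1, -0.0]
lid c fit [606.5  31.9] r 22.7 enc [606.4  31.8  23.8] | strip n 396 ang centroid 15.4 pca 3.7 off 10.8 rect [23.9 11.2] otsu 103.0
strip fill 0.92 th 135 rect 6.0 edges [6.8 5.1] size [21.6  9.8]
lid c fit [608.6 -83.9] r 22.4 enc [608.9 -83.8  23.7] | strip n 431 ang centroid 1.2 pca 4.9 off 10.1 rect [24.8 11.4] otsu 123.0
strip fill 0.92 th 120 rect 4.7 edges [4.6 4.6] size [25.1 11.5]
lid c fit [ 609.3 -184.6] r 22.4 enc [ 609.6 -184.6   23.6] | strip n 408 ang centroid -0.9 pca 6.5 off 10.7 rect [24.  10.4] otsu 139.0
strip fill 0.96 th 160 rect 4.4 edges [4.8 4.4] size [22.3 10.5]
```

View pics/w27.png

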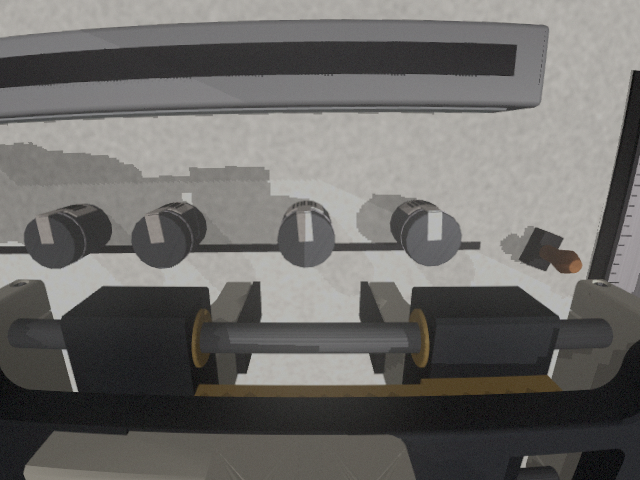

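Call:
move_arm --deltas '[{"dp": [0,-30,0],"rotation": [0,0,0]},{"dp": [5,-30,0],"rotation": [0,0,0]},{"dp": [20,-20,0],"rotation": [0,0,0]},{"dp": [35,0,0],"rotation": [0,0,0]},{"dp": [35,0,-10],"rotation": [0,0,0]}]'

```text
t: 38.88
eef_pos: [0.5123, -0.0814, 0.2432]
ee_rot: [-1.568, 0.003, 3.14]
force: [-0.6, 0.9, -0.5]
width: 0.0497
```

Call:
move_arm --deltas '[{"dp": [20,0,-35],"rotation": [0,0,0]},{"dp": [10,0,-38],"rotation": [0,0,0]},{"dp": [0,0,-40],"rotation": [0,0,0]},{"dp": [0,0,-40],"rotation": [0,0,0]},{"dp": [0,0,-40],"rotation": [0,0,0]}]'

```text
t: 39.3
eef_pos: [0.4739, 0.1105, 0.2516]
ee_rot: [-1.574, 0.016, 3.129]
force: [1.6, 0.7, -0.7]
width: 0.0497
```

Call:
move_arm --deltas '[{"dp": [0,0,-40],"rotation": [0,0,0]},{"dp": [0,0,-30],"rotation": [0,0,0]},{"dp": [0,0,-10],"rotation": [0,0,0]},{"dp": [0,0,0],"rotation": [0,0,0]},{"dp": [0,0,0],"rotation": [0,0,0]}]'

```text
t: 39.72
eef_pos: [0.4726, 0.2002, 0.2582]
ee_rot: [-1.581, 0.024, 3.136]
force: [-1.1, 0.1, -0.3]
width: 0.0499
```

```bash
python3 -c "
from h import *
f=grab('top'); cv2.imwrite('pics/t9.png',f['bgr'])
for t in tins(f): print(t)
f=grab('side'); cv2.imwrite('pics/s9.png',f['bgr'])"
```

```text
nostrip [0.38904644 0.29083492 0.058     ]
(array([0.60218033, 0.12458958, 0.058     ]), np.float64(3.963978087163693), np.float64(12.884385259987095), 343)
(array([0.60335912, 0.0323376 , 0.058     ]), np.float64(3.759433753098719), np.float64(13.330132383867282), 356)
(array([ 0.60514858, -0.08536616,  0.058     ]), np.float64(1.134063579511649), np.float64(12.618238375327806), 360)
(array([ 0.60693947, -0.18692751,  0.058     ]), np.float64(0.303758691005152), np.float64(12.909481525876469), 358)
```

View pics/t9.png

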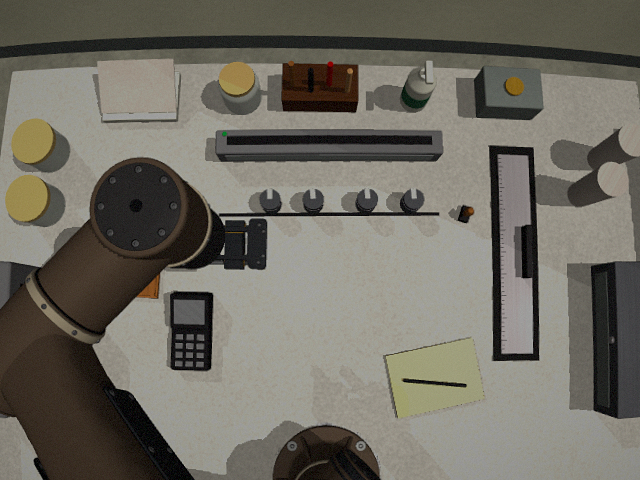

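View pics/s9.png

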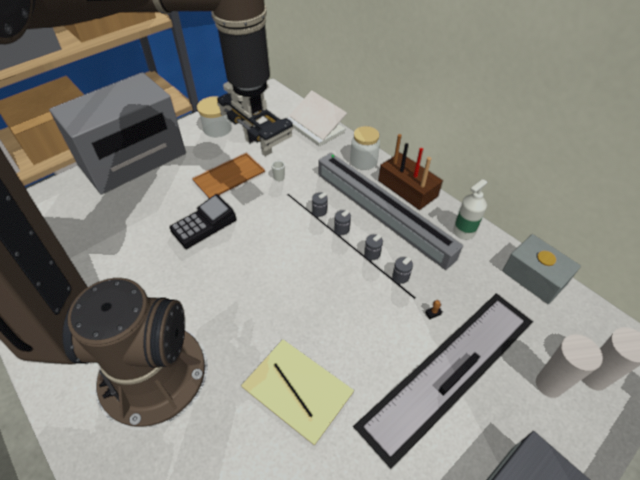

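```bash
python3 -c "
from h import *
print(arm.job_done())"
```

```text
the job is handed in; nothing more can be done
None
```

The job was handed in at about 40 s of the 210 s. All four tins present now stand upright in line along the black tape, labels to the reader.

**What I did:** I stood the two tray tins in the row and turned all four tins. Holding the ruler by its handle, I pushed the row until its edge lay along the tape, then laid the ruler back flat, lengthwise on its mat.

**Last checks:**
- **Tin line:** the centres fit the tape line plus 23 mm to within about 0.5 mm in the top view. In the wrist view the ruler's edge ended about 1 mm past the tape's middle, parallel to it. The wrist and top cameras disagree by about 2 mm in position.
- **Labels:** the push rolled the tins slightly. The strips on three of them now read about 4–5° off square, and the fourth about 1–2°. Before the push all four were within about 2.5°. I did not retouch them, to keep the order asked.
- **Ruler and other things:** the ruler lies inside the mat on all sides. The terminal, tumbler and stamp look unmoved in the pictures, and I saw no sign of a tin being knocked aside.
- **Forces:** during the push the ruler's front edge briefly scraped the counter, at about 31 N on the wrist, because the tool had tilted. I levelled it and carried on. No other reading went above about 11 N.

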